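# Complete the finds tray

### The arm

A 6-joint arm with a two-finger parallel gripper is mounted at the origin on the work surface. World frame = base frame: x ahead of the robot, y to its left, z up, the work surface at z = 0. Lengths are in m, angles in rad, forces in N, time in s.
With the tool pointing down it reaches from about 0.3 to 0.875 m from the base axis. Payload 6.4 kg.
Tool frame: the origin (TCP) lies midway between the tips of the shut fingers; the grasp point (between the pads) lies 19 mm behind it; z points along the fingers, x is the direction in which the jaws open and shut, and the axes are right-handed (so a half turn about z gives the same grasp; the last joint's range is limited). The gripper opens to 88 mm and grips with 3 to 60 N. Pads are 18 mm wide; open, the fingers measure 123 mm over their backs; the gripper's body (75 mm by 187 mm) begins 45 mm behind the grasp point.
Start: joints at [-1.38, 0.181, 1.607, -0, 1.354, -0.206], TCP at [0.222, -0.53, 0.216] pointing down, gripper open.
Joint ranges: [-2.99, 2.99], [-0.89, 2.07], [0.3, 2.58], [-1.14, 4.28], [0, 2.63], [-3.12, 3.12]. Speed limits (rad/s): [2.57, 2.57, 3.01, 3.14, 3.14, 3.14].

### API

Orientations are given as a rotation vector (axis times angle).
In Python, from plant import r gives the robot as it stands.
- The arm moves only by the shell command python3 -m creep 'ROWS' [FORCE]. ROWS is JSON, a list that holds one entry, the list of rows, each a list of 7 numbers: the turn, a rotation vector about the tool's x, y, z in rad, then the shift along the tool's x, y, z in mm, then the opening in per cent of the stroke, from 0 (shut) to 100 (fully open). In form: [[[rx, ry, rz, x, y, z, hand], ...]]. A call has 1 to 10 rows; each row shifts and turns the commanded pose from where the row before left it, along the tool's axes as they then stand; what a row does not reach is not made up. A row lasts 1/10 s, in which the tool goes at most 50 mm and 8.59 degrees, less where a joint would pass 70% of its speed; a pose out of reach is approached as far as the arm can. A call with a gripper value outside its range is refused whole. The fingers move at their own pace and stop on an object; FORCE is the grip in N (left out, the last holds). Time passes only in rows, so rows that do not move let the fingers close. It gives the time, the measured TCP pose, the force and the opening at its end, in the units of the state.
- r.observe(): the state, without advancing time (a new reading comes with each control period).
- r.read_camera(name): name is "scene" or "top" or "wrist"; returns the picture (400x640x3 uint8, red, green, blue); there is no depth.
- r.calibration(name): a dict with "K" (3x3 intrinsics, pixels), "cam_to_world" (4x4, takes a point from camera to world coordinates); the wrist camera has in their place "tool_from_camera" (4x4, takes a point from camera to tool coordinates, whose origin is the TCP and whose axes are the tool frame's). Camera axes: x right, y down, z forward; pixel columns grow to the right and rows downward; lengths in m; the calibration is good to about 2 mm. A picture is of the moment at which its call begins: read the wrist's pose just before it. calibration takes no time and is no camera call.
- r.job_done(): hands the job in, once; it reports no verdict.
The state is a dict: "time": time; "joint_pos": joint angles; "qd": joint speeds; "joint_efforts": joint torques, N m; "tool_pos": TCP position; "eef_rot": TCP orientation; "ft_force": force on the tool from outside, world axes, zero at the start; "ft_torque": the same for the moment, N m; "grip_width": opening from 0.0 (shut) to 1.0 (fully open).
Only numpy, scipy, OpenCV 4.12 (cv2) and the standard library are available. Lean on these libraries where they do the work, as an engineer would, in place of code of your own. Each camera call takes 0.05 s, during which the arm holds its last target.

### The job

The two-well finds tray must hold one pot base and one handle fragment, and one of the two is already in it: see which kind is missing, take it from under the clear riser shelf and set it down gently, the way up it stands now, wholly inside the empty well (slide the tray's clear cover aside first if it is in the way). Finish with the cover pushed fully to its stop over the well with the handle in it, and leave the other fragments and the jar, bottle and foam block where they are.

Things in the scene. Friction and masses are not known exactly. Their poses are not given: they have to be found in the camera images.
- riser: fixed riser: white foam board under a clear shelf. Origin at table height below the middle of the shelf's front edge; x to its back (so the open front faces the tray's side of the table), y left. Board x -35 to 160 mm, y +-150 mm, top 8 mm above the table; two 14 mm posts at x 150, y +-135 mm. The loose fragments stand 12 to 26 mm behind the front edge's line: reach in from the front with the tool leaning
- shelf_edge (a point): middle of the lower front edge of the riser's clear shelf, 160 mm above the table; the shelf is 6 mm thick and runs from here 170 mm to the back and 150 mm to either side; a small grey box lies on its rear (top 207 mm above the table)
- tray: fixed white finds tray, 135 mm deep (x), 310 mm long (y), with two wells side by side along y, each 110 x 110 mm, walls 9 mm high above its grey felt floor (wall tops 17 mm above the table). Origin at table height under its middle; x to its back, where the cover's rail runs (76 mm behind the middle, 48 mm high; carriage to 56 mm), y left
- well_right (a point): middle of the felt floor of the tray's right-hand (-y) well, 8 mm above the table; axes as the tray's
- well_left (a point): middle of the felt floor of the tray's left-hand (+y) well, 8 mm above the table; axes as the tray's
- cover (a joint): slide of the tray's clear cover along the tray's y, in m: 0 at its stop over the right-hand well, 0.18 at its stop over the left-hand well; it stays where it is left and moves with about 1.5 N
- cover_knob (a point): middle of the upright grey knob in the middle of the cover, 74 mm above the table; 22 mm (tray x) by 20 mm (tray y), 33 mm tall. The cover is a clear panel 125 mm (x) by 110 mm (y), 5 mm thick, top 57 mm above the table, carried by the rail behind only; filed fragments stay clear of it
- base_filed_mid (a point): round terracotta pot base standing on its foot, still filled with hard soil: straight-sided, 48 mm across, 34 mm tall (broken rim up to 37), 0.09 kg; this point is on its axis, 17 mm above its underside. It stands either in a well of the tray or in the packed grey box
- handle_filed_mid (a point): terracotta pot handle: round bar 28 mm thick, about 90 mm long, lying flat, 0.1 kg; this point: middle of the bar, 14 mm above its underside; x along the bar, z up, ends bowed 11 mm towards -y. It lies either in a well of the tray or in the packed grey box, whichever place the other filed fragment does not have
- base_loose: the same pot base as base_loose_mid; origin in the middle of its underside
- handle_loose: the same handle as handle_loose_mid; origin under the middle of the bar, at its underside
- base_loose_mid (a point): round terracotta pot base standing on its foot, still filled with hard soil: straight-sided, 48 mm across, 34 mm tall (broken rim up to 37), 0.09 kg; this point is on its axis, 17 mm above its underside. It starts on the riser's board under the shelf's front edge
- handle_loose_mid (a point): terracotta pot handle: round bar 28 mm thick, about 90 mm long, lying flat, 0.1 kg; this point: middle of the bar, 14 mm above its underside; x along the bar, z up, ends bowed 11 mm towards -y. It starts on the riser's board under the shelf's front edge, bar roughly along the riser's x (up to about 20 degrees off)
- packed_box: low grey open box, 120 x 105 mm, 30 mm tall, fixed, between riser and tray, nearest the robot, holding a fragment that is already packed; origin under its middle
- jar_mid (a point): bystander: small glass jar with a white cap, 36 mm across, 60 mm tall, on the riser's board behind the fragments; this point is half-way up
- bottle_mid (a point): bystander: amber bottle with a black cap, 44 mm across, 90 mm tall, standing between riser and tray; this point is 45 mm up
- block_mid (a point): bystander: white foam block, 60 x 90 mm, 28 mm tall with a small raised part to 44 mm, lying between riser and tray; this point is 14 mm up in its middle
Not all that is in view belongs to the job. What is shaped like the handle_loose but pink, purple or red is not meant.

How it is judged:
By the outcome, as a careful person would: the job done as asked, in the order asked, and still so for the second after the job is handed in, with the robot touching nothing.
It also fails if it takes over 69 s, if anything falls off the work surface, if the arm or the gripper's body presses on something with over 40 N, if the wrist force passes 120 N, or if a joint passes its speed limit or range.

## Working session

There is one attempt and no reset: what is moved stays moved. The work goes in short steps, Python scripts to look and compute and a shell command to move; the robot and the scene stay as the last step left them, time stands still between calls to the robot, and variables do not carry over. Pictures are saved under pics/ and viewed, and the job is handed in when it is done.

```bash
ls; mkdir -p pics
python3 - <<'E'
from plant import r
import cv2,numpy as np
np.set_printoptions(precision=4,suppress=True)
for n in ["scene","top","wrist"]:
    im=r.read_camera(n); cv2.imwrite(f"pics/{n}0.png",im[:,:,::-1])
    c=r.calibration(n); print(n,{k:np.array(v).tolist() for k,v in c.items()})
s=r.observe(); print({k:np.round(v,4).tolist() for k,v in s.items()})
E
```

```text
pics
scene {'K': [[439.20894661106644, 0.0, 325.1937698622844], [0.0, 439.20894661106644, 195.79328442519005], [0.0, 0.0, 1.0]], 'cam_to_world': [[0.31111158556077545, 0.5353085928579338, -0.7852733866255238, 1.3280280262233761], [0.950325099458486, -0.16689866375672469, 0.2627299780676708, -0.2401310073725466], [0.009580535949482931, -0.8280033492979837, -0.5606412996580273, 0.7385998366734623], [0.0, 0.0, 0.0, 1.0]]}
top {'K': [[395.0794211903373, 0.0, 318.3363461390821], [0.0, 395.0794211903373, 200.8458089815937], [0.0, 0.0, 1.0]], 'cam_to_world': [[-0.003991500330227469, -0.99604650223955, 0.08874363809013078, 0.34605335355309186], [-0.999757373157003, 0.0020523813468515456, -0.02193131434766877, 0.05790289969826378], [0.021662473158043604, -0.08880964534984594, -0.9958130267020571, 1.2941717924487433], [0.0, 0.0, 0.0, 1.0]]}
wrist {'K': [[296.79926784914556, 0.0, 320.33703319642433], [0.0, 296.79926784914556, 201.41066221717847], [0.0, 0.0, 1.0]], 'tool_from_camera': [[0.9999991031474121, -0.0009763709709838132, -0.000916735564520084, 5.8537413939463434e-05], [0.0012176913434648576, 0.9478156107580755, 0.31881669534559426, -0.08200939611982762], [0.0005576129125888246, -0.3188175257149776, 0.9478159496256732, -0.16765658752320584], [0.0, 0.0, 0.0, 1.0]]}
{'time': 0.15, 'joint_pos': [-1.3803, 0.1814, 1.6078, -0.0, 1.3538, -0.2063], 'qd': [-0.0014, -0.0034, -0.0036, -0.0005, 0.0003, -0.0022], 'joint_efforts': [0.0001, -43.4241, -34.2174, 0.0702, 0.0356, -0.0001], 'tool_pos': [0.2221, -0.5299, 0.2156], 'eef_rot': [-2.6149, 1.7395, 0.0015], 'ft_force': [0.299, 0.2054, 0.897], 'ft_torque': [0.004, -0.0035, -0.0281], 'grip_width': 0.9988}
```

View pics/scene0.png

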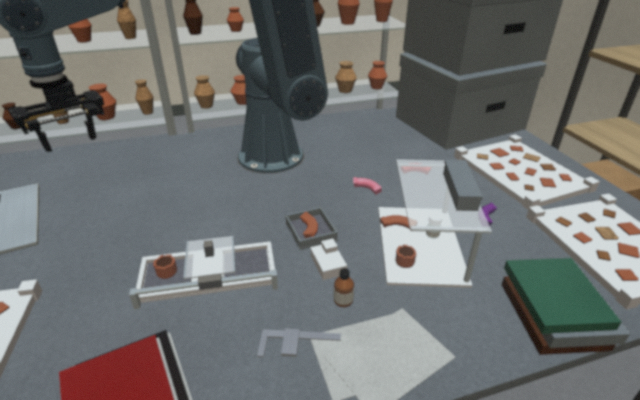

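View pics/top0.png

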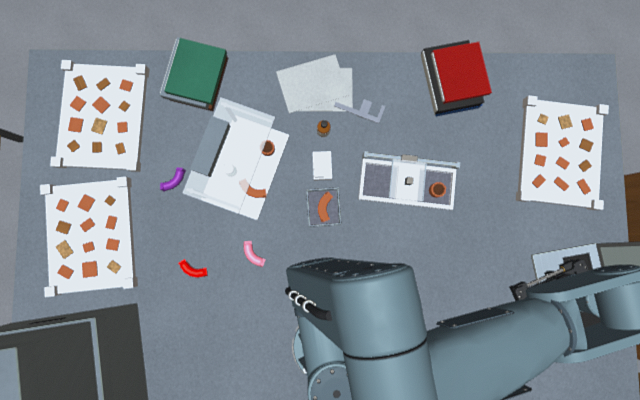

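View pics/wrist0.png

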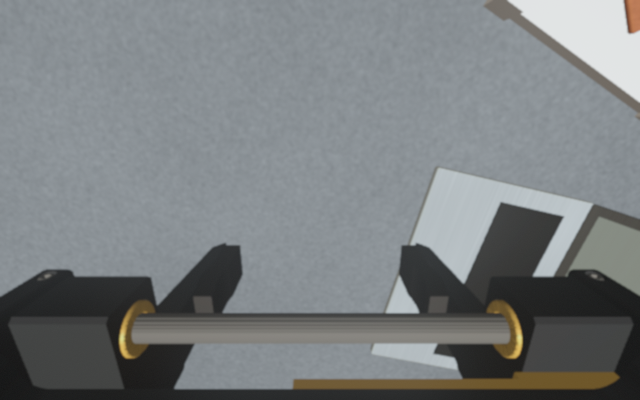

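The right well (top 438,190) already holds the pot base and the other handle sits in the packed box (323,207). So the handle is missing, and the left well (379,181) is partly under the cover, whose knob is at (409,181). I'll zoom in next.

Run:
```python
import cv2
a=cv2.imread("pics/top0.png")
cv2.imwrite("pics/topA.png",cv2.resize(a[90:230,170:300],None,fx=4.2,fy=4.2,interpolation=cv2.INTER_CUBIC))
cv2.imwrite("pics/topB.png",cv2.resize(a[110:240,295:475],None,fx=4.4,fy=4.4,interpolation=cv2.INTER_CUBIC))
a=cv2.imread("pics/scene0.png")
cv2.imwrite("pics/scA.png",cv2.resize(a[150:290,340:500],None,fx=4.2,fy=4.2,interpolation=cv2.INTER_CUBIC))
cv2.imwrite("pics/scB.png",cv2.resize(a[200:310,120:370],None,fx=3.2,fy=3.2,interpolation=cv2.INTER_CUBIC))
```

```text
(no output)
```

View pics/topA.png

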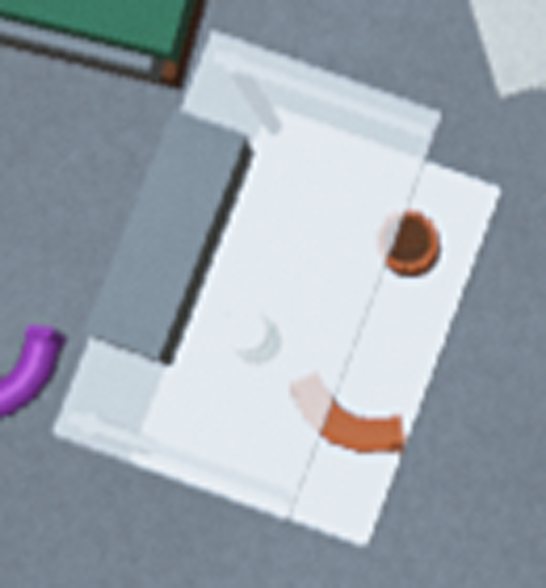

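View pics/topB.png

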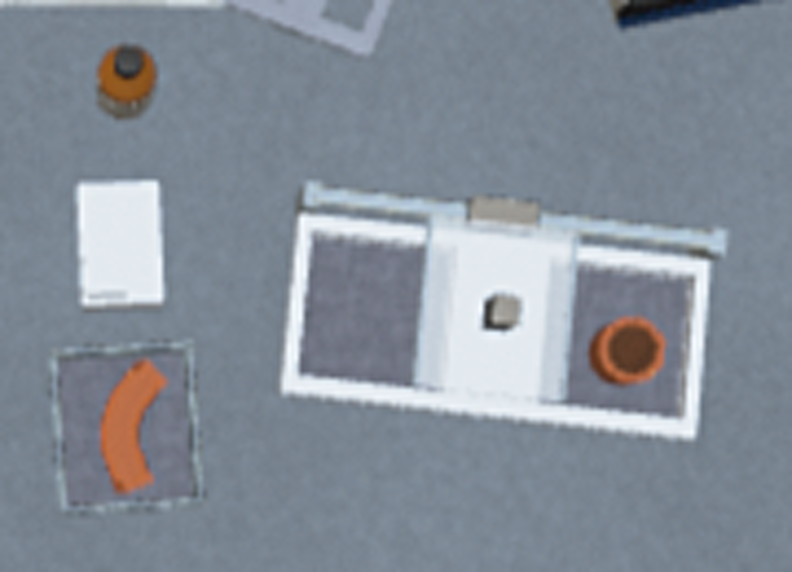

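View pics/scA.png

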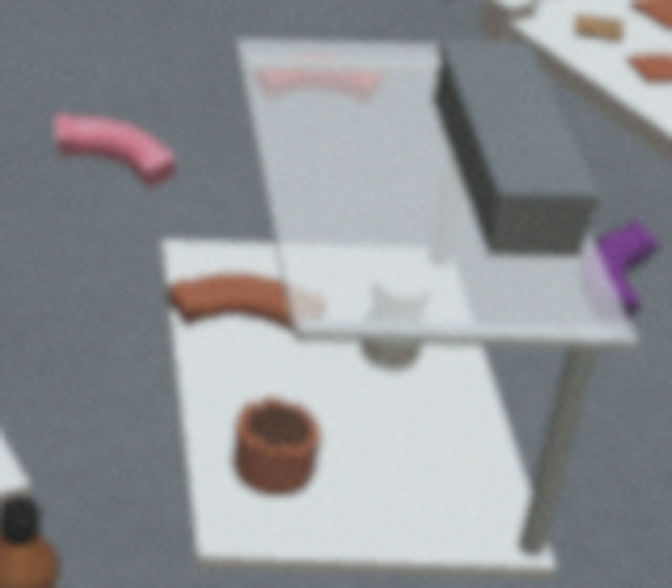

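View pics/scB.png

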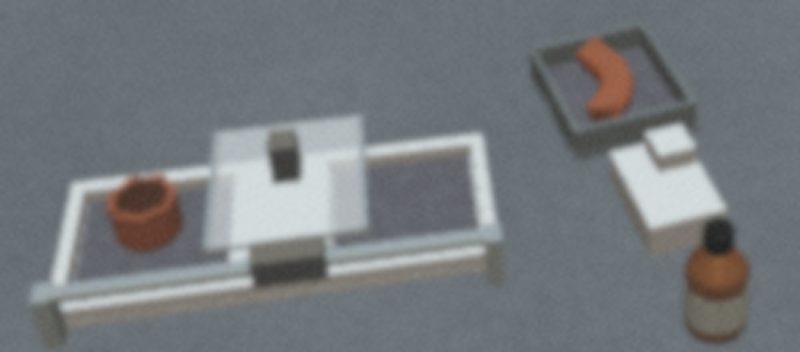

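Candidates, as top-image pixels: loose handle on the board at the shelf's front edge (257,190), packed handle (323,207), pink (254,252), red (193,269) and purple (172,179). I choose (257,190), which is also scene (400,221): terracotta, on the riser's board. The close crops confirm it. Next I measure.

```bash
cat > h.py <<'E'
import numpy as np,cv2
from plant import r
from scipy.spatial.transform import Rotation as R
np.set_printoptions(precision=4,suppress=True)
def ray(n,uv,T=None):
    c=r.calibration(n); K=np.array(c["K"])
    M=np.array(c["cam_to_world"]) if n!="wrist" else T@np.array(c["tool_from_camera"])
    uv=np.atleast_2d(np.array(uv,float))
    d=np.c_[uv,np.ones(len(uv))]@np.linalg.inv(K).T@M[:3,:3].T
    return M[:3,3],d
def onz(n,uv,z,T=None):
    o,d=ray(n,uv,T); return o+d*((z-o[2])/d[:,2])[:,None]
def proj(n,P,T=None):
    c=r.calibration(n); K=np.array(c["K"])
    M=np.array(c["cam_to_world"]) if n!="wrist" else T@np.array(c["tool_from_camera"])
    p=(np.atleast_2d(P)-M[:3,3])@M[:3,:3]; q=p@K.T; return q[:,:2]/q[:,2:]
def tri(uv1,uv2,n1="top",n2="scene"):
    o1,d1=ray(n1,uv1);o2,d2=ray(n2,uv2); d1=d1[0];d2=d2[0]
    A=np.c_[d1,-d2]; t=np.linalg.lstsq(A,o2-o1,rcond=None)[0]
    a=o1+t[0]*d1;b=o2+t[1]*d2; return (a+b)/2,np.linalg.norm(a-b)
def pose():
    s=r.observe(); T=np.eye(4);T[:3,:3]=R.from_rotvec(s["eef_rot"]).as_matrix();T[:3,3]=s["tool_pos"]; return s,T
E
python3 - <<'E'
from h import *
a=cv2.imread("pics/top0.png")
z=lambda p,s,o:np.array(p)/s+np.array(o)-0.5+0.5/s
A=lambda *p:z(p,4.2,(170,90)); B=lambda *p:z(p,4.4,(295,110))
C=lambda *p:z(p,4.2,(340,150)); D=lambda *p:z(p,3.2,(120,200))
print("board front", onz("top",A((501,187),(367,545)),.008))
print("board front scene", onz("scene",C((200,557),(163,240)),.008))
print("shelf front", onz("top",A((440,112),(290,520)),.163))
print("tray corners FL? ", onz("top",B((282,393),(695,437),(712,258),(297,215)),.017))
sc=onz("scene",D((484,133),(71,182)),.017);print("tray scene front FL,FR",sc)
print("well L floor corners", onz("top",B((300,378),(313,233)),.012))
print("knob",tri(B((503,308))[0],D((284,145))[0]))
hsv=cv2.cvtColor(a,cv2.COLOR_BGR2HSV)
m=((hsv[:,:,0]<15)&(hsv[:,:,1]>15)).astype(np.uint8)
m[:, :238]=0; m[:,272:]=0; m[:174]=0; m[202:]=0
n,l,st,ce=cv2.connectedComponentsWithStats(m); print(st,ce)
i=1+np.argmax(st[1:,4]); mm=(l==i).astype(np.uint8)
ys,xs=np.nonzero(mm); P=onz("top",np.c_[xs,ys],.022)
print("handle cent",P.mean(0)); rect=cv2.minAreaRect((P[:,:2]*1000).astype(np.float32)); print(rect); print(cv2.boxPoints(rect))
v=a.copy(); v[l==i]=(0,255,0); cv2.imwrite("pics/m1.png",cv2.resize(v[90:230,170:300],None,fx=4.2,fy=4.2,interpolation=cv2.INTER_NEAREST))
E
```

```text
board front [[0.6828 0.1262 0.008 ]
 [0.4007 0.2289 0.008 ]]
board front scene [[0.6847 0.1282 0.008 ]
 [0.4034 0.2305 0.008 ]]
shelf front [[0.6954 0.1606 0.163 ]
 [0.4113 0.2606 0.163 ]]
tray corners FL?  [[ 0.4659 -0.1017  0.017 ]
 [ 0.4325 -0.4084  0.017 ]
 [ 0.5668 -0.4259  0.017 ]
 [ 0.5993 -0.1147  0.017 ]]
tray scene front FL,FR [[ 0.4717 -0.0975  0.017 ]
 [ 0.4343 -0.407   0.017 ]]
well L floor corners [[ 0.4775 -0.1159  0.012 ]
 [ 0.5867 -0.1272  0.012 ]]
knob (array([ 0.5198, -0.2497,  0.083 ]), np.float64(0.0020102038029010012))
[[     0      0    640    400 255798]
 [   243    180     24     18    187]
 [   240    182      5      6     13]
 [   243    189      2      1      2]] [[319.5517 199.5066]
 [255.0642 191.5775]
 [241.6923 184.6154]
 [243.5    189.    ]]
handle cent [0.4899 0.2341 0.022 ]
((493.8431091308594, 240.15484619140625), (87.88438415527344, 38.18519592285156), 66.6109619140625)
[[458.8755 207.4026]
 [493.923  192.2441]
 [528.8107 272.9071]
 [493.7632 288.0656]]
```

View pics/m1.png

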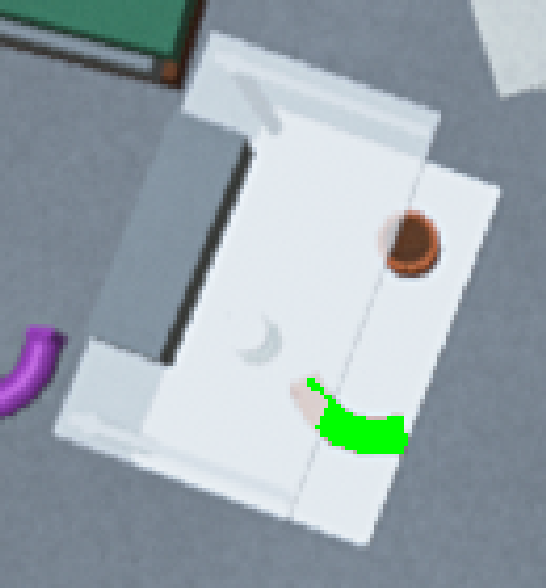

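```bash
cat >> h.py <<'E'
def frame(yaw,lean):
    "h=(cos yaw, sin yaw): tool -y faces away from h, z down and leaning towards h by lean (deg)"
    h=np.array([np.cos(np.radians(yaw)),np.sin(np.radians(yaw)),0]);u=np.array([0,0,1.])
    c,s=np.cos(np.radians(lean)),np.sin(np.radians(lean))
    return np.c_[np.cross(u,h),c*h+s*u,s*h-c*u]
def go(pos,yaw,lean,grasp=False):
    s,T=pose(); Rt=frame(yaw,lean); p=np.array(pos,float)
    if grasp: p=p+Rt[:,2]*.019
    d=p-T[:3,3]
    rv=R.from_matrix(T[:3,:3].T@Rt).as_rotvec()
    print("t",round(s["time"],2),"tcp target",p,"now",T[:3,3],"q",np.array(s["joint_pos"]),"F",np.array(s["ft_force"]),"w",round(s["grip_width"]*88,1))
    print("turn(tool)",rv,"deg",np.degrees(np.linalg.norm(rv)),"| shift mm before turn",T[:3,:3].T@d*1000,"| after turn",Rt.T@d*1000,"world",d*1000)
E
python3 - <<'E'
from h import *
s,T=pose(); print(T[:3,:3])
c=np.array([.518,-.260,0]); ty=np.array([.106,.9945,0])
k=c+.0105*ty
go([k[0],k[1],.130],-6,0)
# handle fuller mask
a=cv2.imread("pics/top0.png").astype(int)
m=((a[:,:,2]-a[:,:,0])>8).astype(np.uint8)
m[:, :236]=0; m[:,272:]=0; m[:174]=0; m[202:]=0
m=cv2.morphologyEx(m,cv2.MORPH_OPEN,np.ones((2,2),np.uint8))
n,l,st,ce=cv2.connectedComponentsWithStats(m); print(st[1:])
i=1+np.argmax(st[1:,4]); ys,xs=np.nonzero(l==i); P=onz("top",np.c_[xs,ys],.022)
print("cent",P.mean(0)); rect=cv2.minAreaRect((P[:,:2]*1000).astype(np.float32)); print(rect); print(cv2.boxPoints(rect))
# scene: 
b=cv2.imread("pics/scene0.png").astype(int)
m2=((b[:,:,2]-b[:,:,0])>15).astype(np.uint8); m2[:,:375]=0;m2[:,422:]=0;m2[:208]=0;m2[232:]=0
n2,l2,st2,_=cv2.connectedComponentsWithStats(m2); print(st2[1:])
i2=1+np.argmax(st2[1:,4]); ys,xs=np.nonzero(l2==i2); P2=onz("scene",np.c_[xs,ys],.022)
print("cent",P2.mean(0)); rect=cv2.minAreaRect((P2[:,:2]*1000).astype(np.float32)); print(rect)
v=a.astype(np.uint8); v[l==i]=(0,255,0); w=b.astype(np.uint8); w[l2==i2]=(0,255,0)
cv2.imwrite("pics/m2.png",np.hstack([cv2.resize(v[160:215,225:285],(396,363),interpolation=0),cv2.resize(w[195:250,370:430],(396,363),interpolation=0)]))
# shapely ends by hand
A=lambda *p:np.array(p)/4.2+np.array((170,90))-.5
print(onz("top",A((403,434),(304,381)),.022))
E
```

```text
[[ 0.3865 -0.9223 -0.0003]
 [-0.9223 -0.3865  0.0013]
 [-0.0013 -0.0002 -1.    ]]
t 0.15 tcp target [ 0.5191 -0.2496  0.13  ] now [ 0.2221 -0.5299  0.2156] q [-1.3803  0.1814  1.6078 -0.      1.3538 -0.2063] F [0.299  0.2054 0.897 ] w 87.9
turn(tool) [-0.0018  0.0001 -2.6401] deg 151.26599489653339 | shift mm before turn [-143.6613 -382.2223   85.9106] | after turn [309.8324 266.0548  85.6262] world [296.9836 280.3248 -85.6262]
[[240 181  28  18 248]]
cent [0.4911 0.2389 0.022 ]
((492.132080078125, 241.32028198242188), (97.08367919921875, 40.19812774658203), 65.58370208740234)
[[453.7651 205.4279]
 [490.3682 188.8115]
 [530.499  277.2126]
 [493.896  293.829 ]]
[[380 215  35  13 307]]
cent [0.4931 0.2415 0.022 ]
((494.80865478515625, 243.106689453125), (90.78675079345703, 52.43198776245117), 68.52146911621094)
[[0.4858 0.2006 0.022 ]
 [0.5269 0.277  0.022 ]]
```

View pics/m2.png

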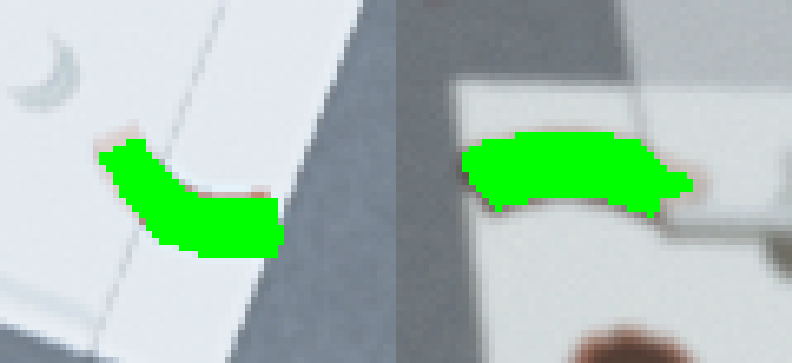

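```bash
python3 -m creep '[[[0,0,0,-8,-20,0,50],[0,0,0,-16,-42,0,50],[0,0,0,-18,-46,0,50],[0,0,0,-18,-46,0,50],[0,0,0,-18,-46,0,50],[0,0,0,-18,-46,0,50],[0,0,0,-18,-46,0,50],[0,0,0,-16,-46,0,50],[0,0,0,-10,-30,0,50],[0,0,0,-4,-14,0,50]]]' 20
python3 -m creep '[[[0,0,-0.14,0,0,0,50],[0,0,-0.147,0,0,0,50],[0,0,-0.147,0,0,0,50],[0,0,-0.147,0,0,0,50],[0,0,-0.147,0,0,0,50],[0,0,-0.147,0,0,0,50],[0,0,-0.147,0,0,0,50],[0,0,-0.147,0,0,0,50],[0,0,-0.147,0,0,0,50],[0,0,-0.147,0,0,0,50]]]'
python3 -m creep '[[[0,0,-0.147,0,0,0,50],[0,0,-0.147,0,0,0,50],[0,0,-0.147,0,0,0,50],[0,0,-0.147,0,0,0,50],[0,0,-0.147,0,0,0,50],[0,0,-0.147,0,0,0,50],[0,0,-0.147,0,0,0,50],[0,0,-0.147,0,0,0,50],[0,0,0,0,0,0,50]]]'
python3 - <<'E'
from h import *
s,T=pose(); im=r.read_camera("wrist"); cv2.imwrite("pics/w1.png",im[:,:,::-1])
c=np.array([.518,-.260,0]); ty=np.array([.106,.9945,0])
k=c+.0105*ty
go([k[0],k[1],.064],-6,0)
print(proj("wrist",[[k[0],k[1],.09]],T))
np.save("T1.npy",T)
E
```

```text
time: 1.15
tool_pos: [0.5205, -0.2475, 0.216]
eef_rot: [-2.618, 1.736, 0.001]
ft_force: [-0.8, 0.2, 0.2]
grip_width: 0.503
time: 2.15
tool_pos: [0.5182, -0.2507, 0.216]
eef_rot: [-3.107, -0.46, 0.001]
ft_force: [0.2, -0.5, -0.4]
grip_width: 0.496
time: 3.05
tool_pos: [0.5182, -0.2507, 0.216]
eef_rot: [-2.335, -2.101, 0.001]
ft_force: [0.9, 0.8, 0.3]
grip_width: 0.5
t 3.1 tcp target [ 0.5191 -0.2496  0.064 ] now [ 0.5184 -0.2505  0.2161] q [-0.6561  0.183   1.6049 -0.0003  1.3542 -2.117 ] F [ 0.5753  1.0929 -0.7507] w 44.3
turn(tool) [-0.0006 -0.     -0.0051] deg 0.2965558783432178 | shift mm before turn [  1.0518   0.7189 152.0907] | after turn [  1.0504   0.6393 152.0911] world [   0.7456    0.9778 -152.0911]
[[322.0726 188.7862]]
```

View pics/w1.png

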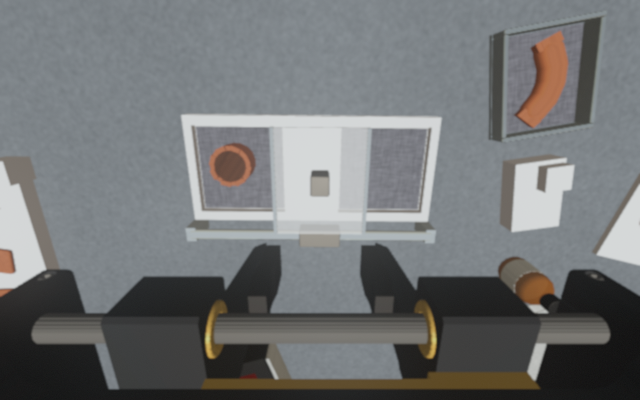

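The wrist picture shows the knob top at (320,186), within 3 px of the prediction, and the tray square to the tool. I'll straddle the knob and push the cover right.

```bash
python3 -m creep '[[[0,0,0,0,0,30,50],[0,0,0,1,1,40,50],[0,0,0,0,0,40,50],[0,0,0,0,0,30,50],[0,0,0,0,0,11,50],[0,0,0,0,0,0,50],[0,0,0,-8,0,0,50],[0,0,0,-8,0,0,50],[0,0,0,-12,0,0,50],[0,0,0,-15,0,0,50]]]'
python3 -m creep '[[[0,0,0,-15,0,0,50],[0,0,0,-15,0,0,50],[0,0,0,-15,0,0,50],[0,0,0,-10,0,0,50],[0,0,0,-6,0,0,50],[0,0,0,-2,0,0,50],[0,0,0,0,0,0,50]]]'
python3 - <<'E'
from h import *
s,T=pose(); im=r.read_camera("scene"); cv2.imwrite("pics/s2.png",cv2.resize(im[180:330,100:380,::-1],None,fx=2.8,fy=2.8))
print(s["time"],s["ft_force"],s["tool_pos"])
E
```

```text
time: 4.1
tool_pos: [0.5162, -0.293, 0.0667]
eef_rot: [2.334, 2.1, 0.001]
ft_force: [1.3, 2.4, 1.4]
grip_width: 0.499
time: 4.8
tool_pos: [0.5087, -0.3547, 0.0651]
eef_rot: [-2.336, -2.101, 0.001]
ft_force: [-0.6, 0.0, 0.7]
grip_width: 0.495
4.8 [-0.6308  0.0458  0.6749] [ 0.5087 -0.3547  0.0651]
```

View pics/s2.png

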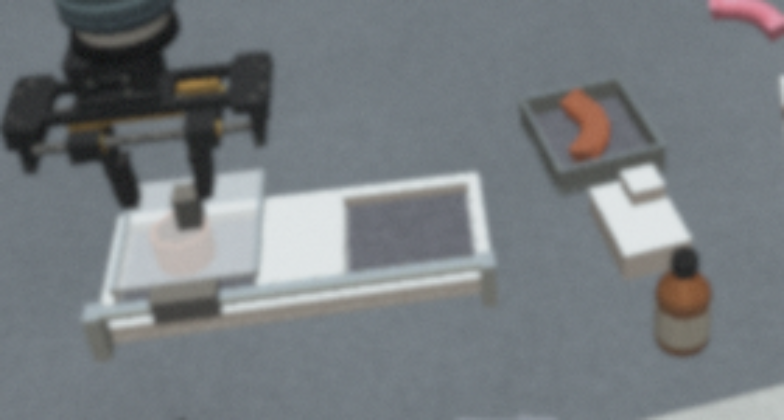

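```bash
python3 -m creep '[[[0,0,0,0,0,-20,50],[0,0,0,0,0,-40,50],[0,0,0,0,0,-45,50],[0,0,0,0,0,-40,50],[0,0,0,0,0,-20,50],[0,0,0,0,0,0,80]]]'
python3 - <<'E'
from h import *
s,T=pose(); im=r.read_camera("wrist"); cv2.imwrite("pics/w2.png",im[:,:,::-1]); np.save("T2.npy",T)
Rt=frame(64,30)
go(np.array([.491,.2425,.0305])-Rt[:,2]*.12,64,30,True)
E
```

```text
time: 5.45
tool_pos: [0.5105, -0.3556, 0.2347]
eef_rot: [2.329, 2.097, 0.0]
ft_force: [0.6, -0.3, -0.7]
grip_width: 0.566
t 5.5 tcp target [0.4689 0.1971 0.118 ] now [ 0.5095 -0.3546  0.2317] q [-0.7988  0.2667  1.4724 -0.0002  1.399  -2.2645] F [ 0.1351 -0.387  -1.6065] w 53.9
turn(tool) [-0.4554  0.3231 -1.1917] deg 75.40122890043799 | shift mm before turn [544.7056 -98.6506 112.2421] | after turn [278.4387 357.1421 337.5734] world [ -40.6822  551.7557 -113.7761]
```

View pics/w2.png

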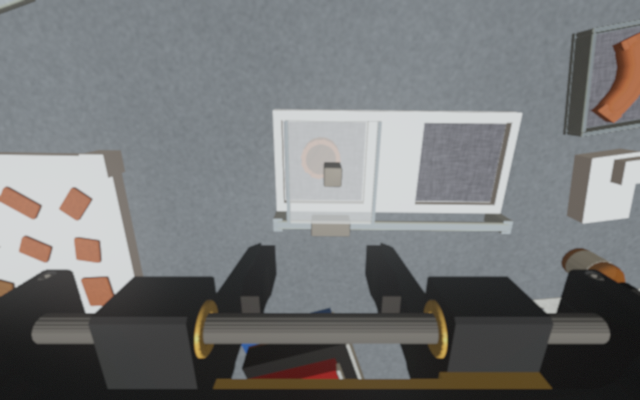

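```bash
python3 -m creep '[[[0,0,0,20,-4,0,80],[0,0,0,40,-7,0,80],[0,0,0,48,-9,0,80],[0,0,0,48,-9,0,80],[0,0,0,48,-9,0,80],[0,0,0,48,-9,0,80],[0,0,0,48,-9,0,80],[0,0,0,48,-9,0,80],[0,0,0,48,-9,0,80],[0,0,0,48,-9,0,80]]]'
python3 -m creep '[[[0,0,0,48,-8,0,80],[0,0,0,35,-5,0,80],[0,0,0,18,-3,0,80],[-0.0455,0.0323,-0.119,0,0,0,80],[-0.0455,0.0323,-0.119,0,0,0,80],[-0.0455,0.0323,-0.119,0,0,0,80],[-0.0455,0.0323,-0.119,0,0,0,80],[-0.0455,0.0323,-0.119,0,0,0,80],[-0.0455,0.0323,-0.119,0,0,0,80],[-0.0455,0.0323,-0.119,0,0,0,80]]]'
python3 -m creep '[[[-0.0455,0.0323,-0.119,0,0,0,80],[-0.0455,0.0323,-0.119,0,0,0,80],[-0.0455,0.0323,-0.119,0,0,0,80],[0,0,0,0,-10,16,80],[0,0,0,0,-20,35,80],[0,0,0,0,-18,32,80],[0,0,0,0,-9,15,80],[0,0,0,0,0,0,80]]]'
python3 - <<'E'
from h import *
s,T=pose(); im=r.read_camera("wrist"); cv2.imwrite("pics/w3.png",im[:,:,::-1]); np.save("T3.npy",T)
Rt=frame(64,30)
go(np.array([.491,.2425,.0305]),64,30,True)
print(proj("wrist",[[.491,.2425,.022],[.5269,.277,.022],[.4858,.2006,.022],[.555,.211,.16]],T))
T2=np.load("T2.npy")
print(onz("wrist",[(424,123),(510,123),(415,204),(501,206)],.008,T2),onz("wrist",[(424,123),(510,123),(415,204),(501,206)],.008,T2).mean(0))
E
```

```text
time: 6.5
tool_pos: [0.4712, 0.0979, 0.2279]
eef_rot: [-2.334, -2.099, 0.004]
ft_force: [1.1, -0.7, 0.6]
grip_width: 0.8
time: 7.5
tool_pos: [0.4663, 0.1983, 0.2278]
eef_rot: [1.211, 2.754, 0.564]
ft_force: [-0.1, 0.1, -0.9]
grip_width: 0.799
time: 8.3
tool_pos: [0.4644, 0.2115, 0.1224]
eef_rot: [0.697, 2.869, 0.733]
ft_force: [0.3, -0.0, 0.4]
grip_width: 0.799
t 8.35 tcp target [0.4952 0.251  0.014 ] now [0.4658 0.2112 0.1243] q [-0.1287 -0.0364  2.1368  0.5866  0.9605 -3.1175] F [1.0258 1.2903 0.4186] w 70.5
turn(tool) [-0.0256 -0.0027 -0.0231] deg 1.9829056253486492 | shift mm before turn [ -9.514   -9.6913 120.0365] | after turn [ -8.9274 -12.9757 119.7712] world [  29.3499   39.8113 -110.2128]
[[307.9937 180.4345]
 [294.2042 212.8267]
 [289.6758 146.7256]
 [193.9587 330.696 ]]
[[ 0.4682 -0.2177  0.008 ]
 [ 0.4798 -0.1081  0.008 ]
 [ 0.578  -0.2295  0.008 ]
 [ 0.5936 -0.1094  0.008 ]] [ 0.5299 -0.1662  0.008 ]
```

View pics/w3.png

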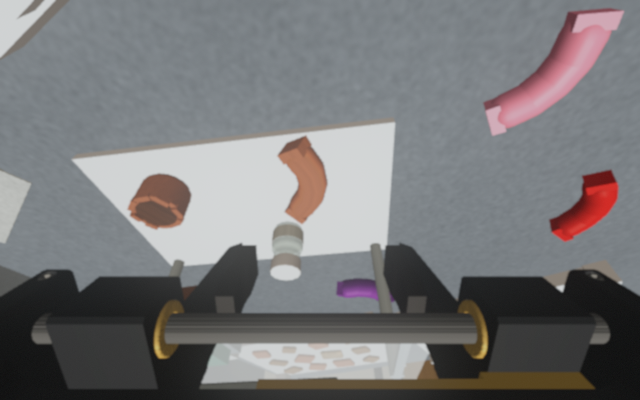

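Joint 6 reads -3.118, right at its limit of -3.12. I'll fit a small kinematic model to choose a lean and yaw with margin, and measure the handle in this picture (ends about (293,147) and (300,215), bow (313,180)).

```bash
cat > kin.py <<'E'
from h import *
from scipy.optimize import least_squares
Q=np.array([[-1.3803,.1814,1.6078,0,1.3538,-.2063],[-.6561,.183,1.6049,-.0003,1.3542,-2.117],[-.7988,.2667,1.4724,-.0002,1.399,-2.2645],[-.1287,-.0364,2.1368,.5866,.9605,-3.1175]])
Pm=np.array([[.2221,-.5299,.2156],[.5184,-.2505,.2161],[.5095,-.3546,.2317],[.4658,.2112,.1243]])
LO=np.array([-2.99,-.89,.3,-1.14,0,-3.12]);HI=np.array([2.99,2.07,2.58,4.28,2.63,3.12])
def fk(q,L):
    a1,d1,l1,l2,lt,off=L
    Rz=lambda a:R.from_euler("z",a);Ry=lambda a:R.from_euler("y",a)
    r3=Rz(q[0])*Ry(q[1]+q[2]); Rt=r3*Rz(q[3])*Ry(q[4])*Rz(q[5]+np.pi)
    p=Rz(q[0]).apply([a1,0,d1])+(Rz(q[0])*Ry(q[1])).apply([0,0,l1])+r3.apply([off,0,l2])+Rt.apply([0,0,lt])
    return p,Rt.as_matrix()
L=least_squares(lambda L:np.r_[(np.array([fk(q,L)[0] for q in Q])-Pm).ravel()*1e3,.01*(L-[0,.35,.4,.4,.25,0])*1e3*.1],[0,.35,.4,.4,.25,0]).x
def ik(p,Rt,q0,n=12):
    best=None;rng=np.random.default_rng(0)
    for k in range(n):
        s=np.clip(np.array(q0)+(rng.normal(0,.4,6) if k else 0),LO+.01,HI-.01)
        f=lambda q:np.r_[(fk(q,L)[0]-p)*10,(R.from_matrix(fk(q,L)[1].T@Rt)).as_rotvec()*3]
        o=least_squares(f,s,bounds=(LO,HI))
        if best is None or o.cost<best.cost-1e-6: best=o
    return best.x,best.cost
E
python3 - <<'E'
from kin import *
T3=np.load("T3.npy")
print("L",L,[np.linalg.norm(fk(q,L)[0]-p)*1e3 for q,p in zip(Q,Pm)])
print(np.degrees(R.from_matrix(fk(Q[3],L)[1].T@T3[:3,:3]).magnitude()))
P=onz("wrist",[(293,147),(300,215),(313,180)],.022,T3);print(P)
im=cv2.imread("pics/w3.png");hsv=cv2.cvtColor(im,cv2.COLOR_BGR2HSV)
m=((hsv[:,:,0]<16)&(hsv[:,:,1]>70)).astype(np.uint8);m[:,:270]=0;m[:,335:]=0;m[:130]=0;m[225:]=0
n,l,st,_=cv2.connectedComponentsWithStats(m);i=1+np.argmax(st[1:,4]);print(st[i])
ys,xs=np.nonzero(l==i);PP=onz("wrist",np.c_[xs,ys],.022,T3)
rect=cv2.minAreaRect((PP[:,:2]*1000).astype(np.float32));print(PP.mean(0),rect)
for yaw,lean in [(64,30),(60,30),(55,30),(64,25),(60,25),(64,20),(244,-30),(64,35)]:
    Rt=frame(yaw,lean); p=np.array([.491,.2425,.0305])+Rt[:,2]*.019
    q,c=ik(p,Rt,Q[3]); print(yaw,lean,q,c)
E
```

```text
L [-0.1021  0.7764  0.3774  0.6557  0.5925  0.2049] [np.float64(117.78550349353338), np.float64(117.95359046684838), np.float64(117.92737047800077), np.float64(0.9113902572885269)]
0.18558854371061115
[[0.4834 0.2022 0.022 ]
 [0.5232 0.2831 0.022 ]
 [0.4865 0.2443 0.022 ]]
[ 279  137   47   86 2294]
[0.4934 0.2398 0.022 ] ((497.7539978027344, 246.56329345703125), (112.26362609863281, 41.041839599609375), 62.79249572753906)
64 30 [ 0.032   0.3339  1.9668  0.663   0.7132 -3.12  ] 0.01232251635132915
60 30 [ 0.0263  0.3176  2.008   0.7133  0.666  -3.12  ] 0.003928894049451098
55 30 [ 0.027   0.2996  2.0581  0.7828  0.6029 -3.12  ] 2.727100454941353e-05
64 25 [ 0.064   0.334   1.9464  0.5877  0.724  -3.0434] 2.460534701030457e-30
60 25 [ 0.0879  0.308   1.981   0.5847  0.6776 -2.9592] 1.2799407924544806e-21
64 20 [ 0.162   0.3262  1.9061  0.423   0.7479 -2.815 ] 9.692690642287677e-30
244 -30 [-0.0417  0.3677  1.9666  0.7547  0.7325 -0.1427] 7.692166450260172e-25
64 35 [ 0.0335  0.3216  1.9837  0.6939  0.7001 -3.12  ] 0.07515081749522325
```

```bash
python3 - <<'E'
s=open('kin.py').read()
s=s.replace("a1,d1,l1,l2,lt,off=L","a1,d1,l1,l2,lt,off,oy1,oy4=L").replace("apply([a1,0,d1])","apply([a1,oy1,d1])").replace("+Rt.apply([0,0,lt])","+(r3*Rz(q[3])).apply([0,oy4,0])+Rt.apply([0,0,lt])").replace("[0,.35,.4,.4,.25,0]","[0,.35,.4,.4,.25,0,0,0]")
open('kin.py','w').write(s)
E
python3 - <<'E'
from kin import *
print("L",L,[np.linalg.norm(fk(q,L)[0]-p)*1e3 for q,p in zip(Q,Pm)])
for yaw,lean in [(64,30),(60,30),(55,30),(64,25),(60,25),(64,20),(244,-30),(244,-25)]:
    Rt=frame(yaw,lean); p=np.array([.489,.244,.0305])+Rt[:,2]*.019
    q,c=ik(p,Rt,Q[3]); print(yaw,lean,q,c)
E
```

```text
L [ 0.0022  0.3144  0.437   0.5127  0.3335  0.0861  0.1189 -0.0011] [np.float64(0.04449882388533852), np.float64(0.05904128815691866), np.float64(0.015042266036996921), np.float64(0.0002800159273628593)]
64 30 [ 0.0218  0.2714  2.059   0.6538  0.695  -3.12  ] 0.02831694208215558
60 30 [ 0.015   0.261   2.0887  0.702   0.6529 -3.12  ] 0.013186125853486214
55 30 [ 0.0107  0.2499  2.1245  0.7665  0.5974 -3.12  ] 0.002730037937082073
64 25 [ 0.0208  0.282   2.0523  0.6147  0.6974 -3.12  ] 0.0002655348239511296
60 25 [ 0.0257  0.271   2.0723  0.6293  0.6591 -3.0698] 1.1759054024815457e-29
64 20 [ 0.0659  0.2902  2.0127  0.4693  0.716  -2.9601] 6.052577308370082e-25
244 -30 [-0.0369  0.285   2.0948  0.7919  0.6976 -0.1875] 2.649872931995724e-25
244 -25 [0.0152 0.2827 2.056  0.628  0.6967 0.0017] 1.629721118599714e-22
```

Picking flipped, with tool x along -riser y, puts joint 6 near -0.19. Backing off, half a turn, then refine.

```bash
python3 - <<'E'
from kin import *
g=np.array([.489,.240,.0305]); 
for p0,yaw,lean in [(g,244,-30),(g-frame(244,-30)[:,2]*.12,244,-30),(np.array([.528,-.168,.0305]),174,-30),(np.array([.528,-.168,.13]),174,-30)]:
    Rt=frame(yaw,lean); q,c=ik(p0+Rt[:,2]*.019,Rt,[0,.28,2.09,.79,.7,-.19]); print(q,c)
E
python3 -m creep '[[[0,0,0,0,0,-30,75],[0,0,0,0,0,-30,75],[0,0,0.14,0,0,0,75],[0,0,0.148,0,0,0,75],[0,0,0.148,0,0,0,75],[0,0,0.148,0,0,0,75],[0,0,0.148,0,0,0,75],[0,0,0.148,0,0,0,75],[0,0,0.148,0,0,0,75],[0,0,0.148,0,0,0,75]]]'
python3 -m creep '[[[0,0,0.148,0,0,0,75],[0,0,0.148,0,0,0,75],[0,0,0.148,0,0,0,75],[0,0,0.148,0,0,0,75],[0,0,0.148,0,0,0,75],[0,0,0.148,0,0,0,75],[0,0,0.148,0,0,0,75],[0,0,0.148,0,0,0,75],[0,0,0.148,0,0,0,75],[0,0,0.148,0,0,0,75]]]'
python3 - <<'E'
from kin import *
Rt=frame(244,-30)
go(np.array([.489,.240,.0305])-Rt[:,2]*.12,244,-30,True)
s,T=pose(); print((fk(s["joint_pos"],L)[0]-T[:3,3])*1e3)
E
```

```text
[-0.0465  0.2833  2.0971  0.791   0.7019 -0.1955] 3.853961102077582e-30
[-0.1892 -0.0306  2.1577  0.6268  0.9662 -0.0873] 1.4297143854700348e-25
[-0.686   0.2301  2.1709  0.783   0.3997  0.3115] 2.973485535814863e-25
[-0.6855 -0.0089  2.1483  0.4978  0.6119  0.6354] 8.482958637424247e-30
time: 9.35
tool_pos: [0.4557, 0.1847, 0.1802]
eef_rot: [-2.124, -1.948, -0.687]
ft_force: [-0.4, 0.1, -0.1]
grip_width: 0.748
time: 10.35
tool_pos: [0.4557, 0.1847, 0.1802]
eef_rot: [-2.677, -0.006, -0.305]
ft_force: [-0.1, -1.2, -0.4]
grip_width: 0.749
t 10.35 tcp target [0.4669 0.1946 0.118 ] now [0.4557 0.1847 0.1802] q [-0.2028 -0.1762  2.1303  0.5433  1.1136 -0.4334] F [-0.0838 -1.181  -0.3984] w 65.9
turn(tool) [0.0236 0.0023 0.4588] deg 26.320265707311346 | shift mm before turn [-2.9256 18.2845 61.2251] | after turn [ 5.6651 19.1124 60.7784] world [ 11.1577   9.9535 -62.1919]
[ 0.1767 -0.0785 -0.2495]
```

```bash
python3 -m creep '[[[0.006,0,0.115,0,0,0,70],[0.006,0,0.115,0,0,0,70],[0.006,0,0.115,0,0,0,70],[0.006,0,0.114,0,0,0,70],[0,0,0,2,6,20,70],[0,0,0,2,8,25,70],[0,0,0,1,5,16,70],[0,0,0,0,0,0,70]]]'
python3 - <<'E'
from kin import *
s,T=pose(); im=r.read_camera("wrist"); cv2.imwrite("pics/w4.png",im[:,:,::-1]); np.save("T4.npy",T)
im=r.read_camera("scene"); cv2.imwrite("pics/s4.png",cv2.resize(im[120:300,320:540,::-1],None,fx=3.2,fy=3.2))
go(np.array([.489,.240,.0305]),244,-30,True)
print(proj("wrist",[[.491,.2443,.022],[.5252,.280,.022],[.4846,.2014,.022]],T))
E
```

```text
time: 11.15
tool_pos: [0.4647, 0.1956, 0.1156]
eef_rot: [-2.562, 0.584, -0.151]
ft_force: [0.3, 0.4, -0.1]
grip_width: 0.702
t 11.25 tcp target [0.4932 0.2485 0.014 ] now [0.4662 0.1953 0.1178] q [-0.1883 -0.0294  2.1569  0.6264  0.969  -0.0919] F [-0.6394  0.0101 -0.1008] w 61.6
turn(tool) [0.0002 0.0035 0.0054] deg 0.37109484985771557 | shift mm before turn [  1.3123   0.1982 119.6649] | after turn [  0.893    0.2137 119.6687] world [  26.9512   53.221  -103.743 ]
[[324.2122 189.4695]
 [339.4041 143.8452]
 [337.9224 232.1638]]
```

View pics/w4.png

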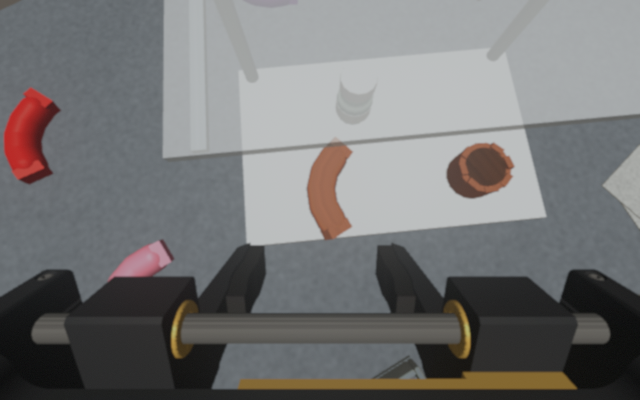

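View pics/s4.png

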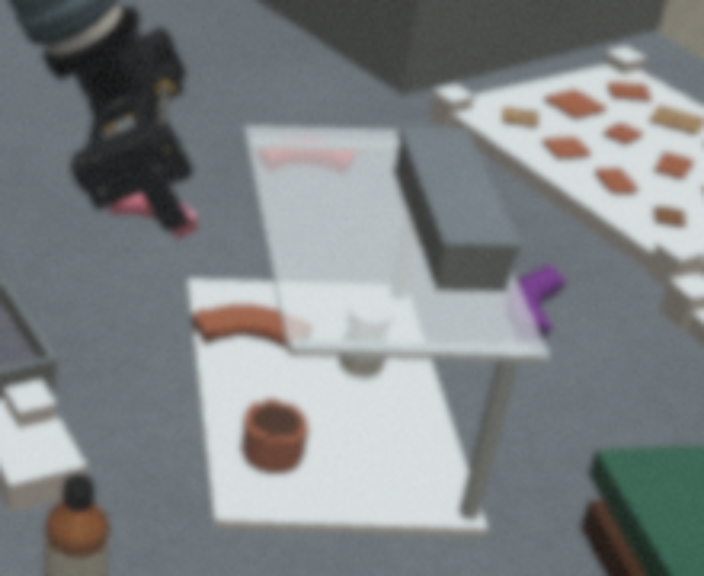

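The wrist picture shows the handle's bow at (321,189), against (324,189) predicted, and the gripper is clear of the shelf in the scene view. I'll go in along the tool and grip.

```bash
python3 -m creep '[[[0,0,0.005,1,0,20,70],[0,0,0,0,0,30,70],[0,0,0,0,0,30,70],[0,0,0,0,0,20,70],[0,0,0,0,0,12,70],[0,0,0,0,0,6,70],[0,0,0,0,0,0,70]]]'
python3 - <<'E'
from kin import *
go(np.array([.489,.240,.0305]),244,-30,True)
im=r.read_camera("scene"); cv2.imwrite("pics/s5.png",cv2.resize(im[120:300,320:540,::-1],None,fx=3.2,fy=3.2))
im=r.read_camera("wrist"); cv2.imwrite("pics/w5.png",im[:,:,::-1])
E
```

```text
time: 11.95
tool_pos: [0.493, 0.2483, 0.0156]
eef_rot: [-2.56, 0.588, -0.155]
ft_force: [-0.4, 1.0, -0.0]
grip_width: 0.704
t 11.95 tcp target [0.4932 0.2485 0.014 ] now [0.493  0.2483 0.0156] q [-0.048   0.2785  2.097   0.7861  0.7092 -0.1917] F [-0.397   0.999  -0.0296] w 61.9
turn(tool) [-0.0002  0.0031  0.0011] deg 0.18748876732025796 | shift mm before turn [0.0003 0.5234 1.4854] | after turn [-0.0037  0.523   1.4855] world [ 0.1237  0.2621 -1.548 ]
```

View pics/s5.png

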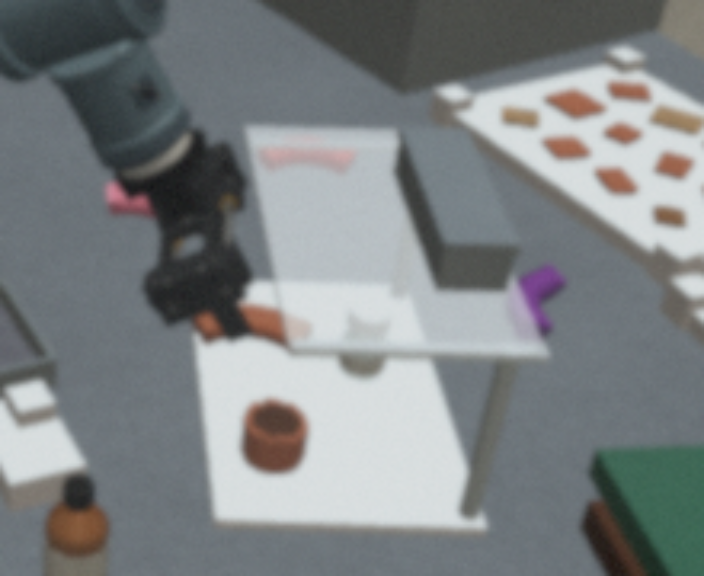

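View pics/w5.png

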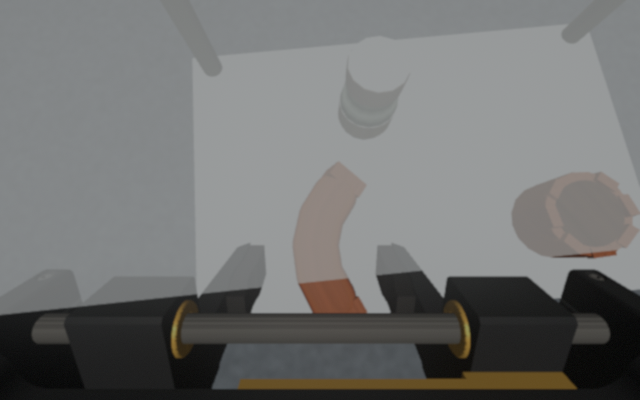

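```bash
python3 -m creep '[[[0,0,0,0,0.5,0.5,60],[0,0,0,0,0,0,45],[0,0,0,0,0,0,35],[0,0,0,0,0,0,20],[0,0,0,0,0,0,10],[0,0,0,0,0,0,10],[0,0,0,0,0,0,10]]]' 25
python3 - <<'E'
from kin import *
go(np.array([.489,.240,.0305]),244,-30,True)
im=r.read_camera("wrist"); cv2.imwrite("pics/w6.png",im[:,:,::-1])
E
```

```text
time: 12.75
tool_pos: [0.4929, 0.2486, 0.0154]
eef_rot: [-2.558, 0.588, -0.154]
ft_force: [-3.8, -1.5, 13.6]
grip_width: 0.179
t 12.75 tcp target [0.4932 0.2485 0.014 ] now [0.4929 0.2486 0.0154] q [-0.0483  0.2792  2.0973  0.7885  0.7096 -0.1943] F [-3.805  -1.4805 13.5858] w 15.8
turn(tool) [-0.0015  0.0039  0.001 ] deg 0.24287717929241848 | shift mm before turn [0.2933 0.6081 1.2332] | after turn [0.2892 0.606  1.2352] world [ 0.3006 -0.0434 -1.3727]
```

View pics/w6.png

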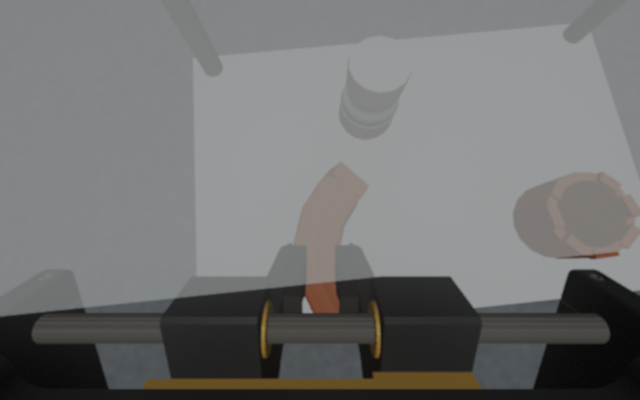

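Run:
```python
from kin import *
s,T=pose(); print(s["grip_width"],s["ft_force"],s["ft_torque"])
im=r.read_camera("scene"); a=cv2.resize(im[195:245,360:430,::-1],None,fx=8,fy=8,interpolation=cv2.INTER_CUBIC); cv2.imwrite("pics/s7.png",a)
b=cv2.imread("pics/w6.png"); cv2.imwrite("pics/w7.png",cv2.resize(b[150:340,230:410],None,fx=3.1,fy=3.1,interpolation=cv2.INTER_CUBIC))
print(proj("wrist",[T[:3,3],T[:3,3]-T[:3,2]*.019],T))
```

```text
0.1627636355376346 [-5.1605 -0.2352 16.9776] [0.8363 0.3461 0.4603]
[[321.597  240.0909]
 [321.7406 254.9663]]
```

View pics/s7.png

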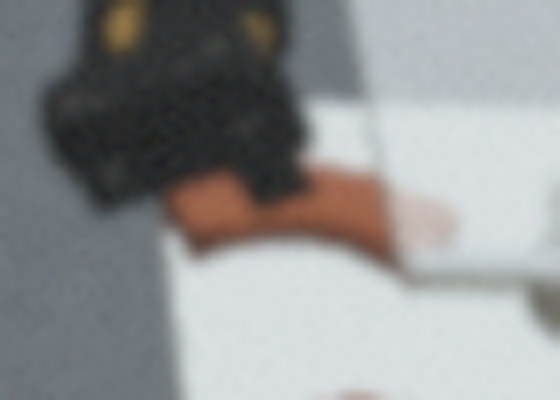

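View pics/w7.png

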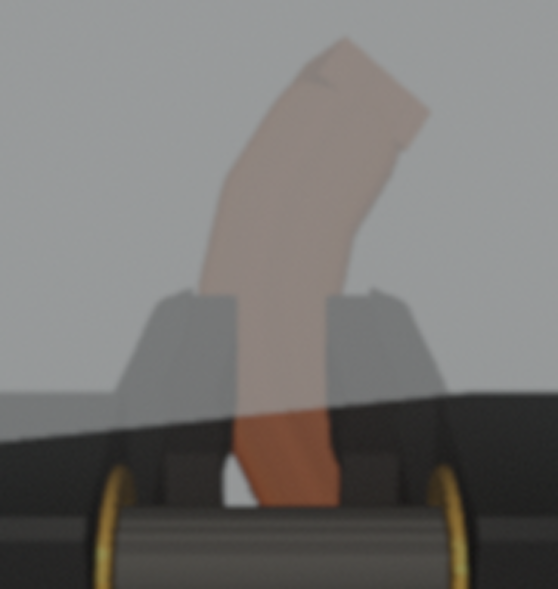

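Run:
```python
from kin import *
s,T=pose()
for dx in (-.011,.011):
  for dz in (0,-.019):
    for dy in (-.009,.009):
        p=T[:3,3]+T[:3,0]*dx+T[:3,2]*dz+T[:3,1]*dy; print(dx,dz,dy,p,proj("scene",p)[0],(proj("scene",p)[0]-[360,195])*8)
```

```text
-0.011 0 -0.009 [0.4866 0.2606 0.0204] [401.3578 218.0965] [330.8621 184.7721]
-0.011 0 0.009 [0.4798 0.2466 0.0114] [395.262  220.2284] [282.0956 201.8272]
-0.011 -0.019 -0.009 [0.4825 0.252  0.0369] [398.4452 212.931 ] [307.5615 143.4479]
-0.011 -0.019 0.009 [0.4757 0.238  0.0278] [392.3237 215.1067] [258.5897 160.8538]
0.011 0 -0.009 [0.5064 0.251  0.0204] [401.4237 223.0092] [331.3898 224.0735]
0.011 0 0.009 [0.4996 0.237  0.0113] [395.2347 225.1456] [281.8773 241.165 ]
0.011 -0.019 -0.009 [0.5023 0.2424 0.0368] [398.4667 217.7986] [307.7333 182.3887]
0.011 -0.019 0.009 [0.4955 0.2284 0.0278] [392.2511 219.9798] [258.0091 199.8386]
```

The scene crop shows the finger ending half-way down the bar near zoom (275,200), about 15 mm higher than the TCP reading implies. The width is also only 15 mm on a 28 mm bar, so the grip is on the bar's top. I'll open and feel downward in small steps.

```bash
python3 -m creep '[[[0,0,0,0,0,0,40],[0,0,0,0,0,0,60],[0,0,0,0,0,0,65],[0,0,0,0,0,0,65]]]'
python3 -m creep '[[[0,0,0,0,1,1.7,65],[0,0,0,0,0,0,65]]]'
python3 -m creep '[[[0,0,0,0,1,1.7,65],[0,0,0,0,0,0,65]]]'
python3 -m creep '[[[0,0,0,0,1,1.7,65],[0,0,0,0,0,0,65]]]'
python3 - <<'E'
from kin import *
s,T=pose()
im=r.read_camera("scene"); a=cv2.resize(im[185:245,350:430,::-1],None,fx=8,fy=8,interpolation=cv2.INTER_CUBIC); cv2.imwrite("pics/s8.png",a)
im=r.read_camera("wrist"); cv2.imwrite("pics/w8.png",im[:,:,::-1])
go(np.array([.489,.240,.0225]),244,-30,True)
E
```

```text
time: 13.25
tool_pos: [0.4922, 0.2479, 0.0141]
eef_rot: [-2.56, 0.589, -0.153]
ft_force: [0.5, -0.1, -0.5]
grip_width: 0.499
time: 13.45
tool_pos: [0.492, 0.2479, 0.0119]
eef_rot: [-2.56, 0.589, -0.153]
ft_force: [0.1, -0.4, -1.0]
grip_width: 0.648
time: 13.65
tool_pos: [0.4921, 0.248, 0.01]
eef_rot: [-2.56, 0.589, -0.153]
ft_force: [-0.8, -0.1, -0.6]
grip_width: 0.65
time: 13.85
tool_pos: [0.4922, 0.2479, 0.0081]
eef_rot: [-2.56, 0.589, -0.153]
ft_force: [-0.2, 0.1, 0.2]
grip_width: 0.649
t 13.95 tcp target [0.4932 0.2485 0.006 ] now [0.4923 0.248  0.0083] q [-0.0486  0.2952  2.0978  0.7995  0.6976 -0.2099] F [0.2597 0.1003 0.3281] w 57.3
turn(tool) [0.0004 0.0037 0.0003] deg 0.21264941003843474 | shift mm before turn [0.5432 0.3326 2.4002] | after turn [0.5345 0.3335 2.4021] world [ 0.8803  0.5856 -2.247 ]
```

View pics/s8.png

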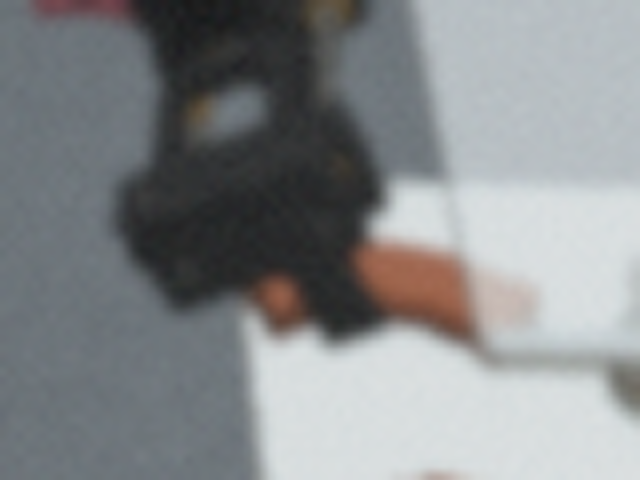

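View pics/w8.png

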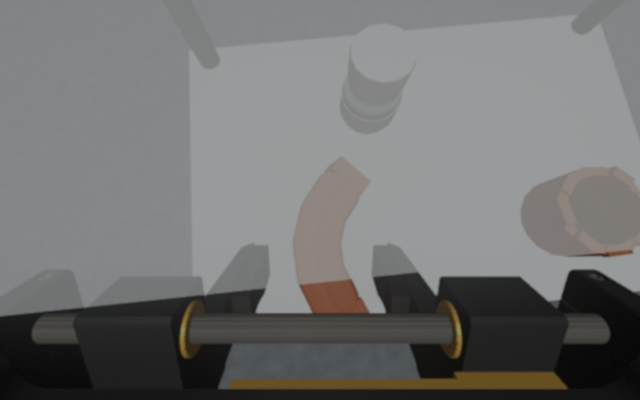

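```bash
python3 -m creep '[[[0,0,0,0,1,1.7,65],[0,0,0,0,0,0,65]]]'
python3 -m creep '[[[0,0,0,0,1,1.7,65],[0,0,0,0,0,0,65]]]'
python3 - <<'E'
from kin import *
s,T=pose()
im=r.read_camera("scene"); a=cv2.resize(im[185:245,350:430,::-1],None,fx=8,fy=8,interpolation=cv2.INTER_CUBIC); cv2.imwrite("pics/s9.png",a)
for dx in (-.0327,.0327):
  for dz in (0,-.01,-.019):
    for dy in (-.009,.009):
        p=T[:3,3]+T[:3,0]*dx+T[:3,2]*dz+T[:3,1]*dy; print(dx,dz,dy,p,(proj("scene",p)[0]-[350,185])*8)
E
```

```text
time: 14.15
tool_pos: [0.4922, 0.2479, 0.0062]
eef_rot: [-2.56, 0.589, -0.154]
ft_force: [0.1, 0.2, 0.1]
grip_width: 0.65
time: 14.35
tool_pos: [0.4921, 0.2479, 0.0042]
eef_rot: [-2.56, 0.589, -0.153]
ft_force: [-0.1, 0.4, 0.2]
grip_width: 0.652
-0.0327 0 -0.009 [0.4661 0.2692 0.0088] [403.2324 253.1816]
-0.0327 0 0.009 [ 0.4593  0.2552 -0.0002] [355.4377 269.8202]
-0.0327 -0.01 -0.009 [0.464  0.2647 0.0174] [391.3061 231.8809]
-0.0327 -0.01 0.009 [0.4572 0.2507 0.0084] [343.407  248.6959]
-0.0327 -0.019 -0.009 [0.462  0.2606 0.0252] [380.4993 212.5796]
-0.0327 -0.019 0.009 [0.4552 0.2466 0.0162] [332.506  229.5551]
0.0327 0 -0.009 [0.525  0.2406 0.0086] [404.2978 370.6201]
0.0327 0 0.009 [ 0.5182  0.2266 -0.0004] [354.3133 387.3458]
0.0327 -0.01 -0.009 [0.5228 0.2361 0.0172] [391.8254 348.7765]
0.0327 -0.01 0.009 [0.516  0.2221 0.0082] [341.7267 365.69  ]
0.0327 -0.019 -0.009 [0.5209 0.2321 0.025 ] [380.5203 328.9769]
0.0327 -0.019 0.009 [0.5141 0.2181 0.016 ] [330.3185 346.0616]
```

View pics/s9.png

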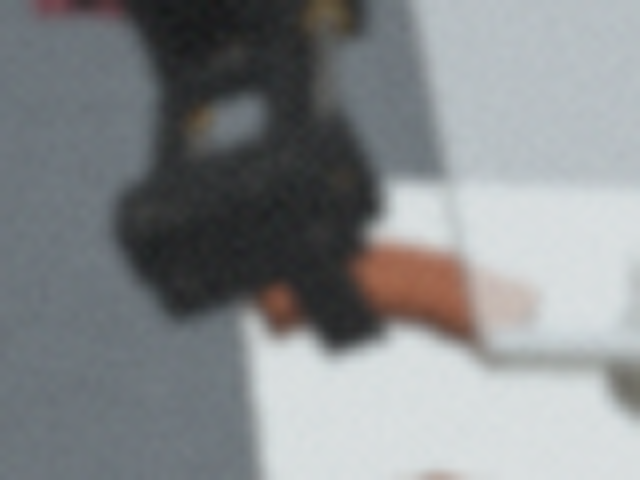

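The observed tip corners, zoom (383,328) and (335,352), match points 17 mm behind the reported TCP, so the real tips sit about 15 mm higher than assumed. I'll go 4 mm lower, then close.

```bash
python3 -m creep '[[[0,0,0,0,1,1.7,65],[0,0,0,0,0,0,65]]]'
python3 -m creep '[[[0,0,0,0,1,1.7,65],[0,0,0,0,0,0,65]]]'
python3 -m creep '[[[0,0,0,0,0,0,50],[0,0,0,0,0,0,40],[0,0,0,0,0,0,30],[0,0,0,0,0,0,20],[0,0,0,0,0,0,20],[0,0,0,0,0,0,20]]]' 25
python3 - <<'E'
from kin import *
s,T=pose(); print(s["grip_width"]*88,s["ft_force"],s["tool_pos"])
im=r.read_camera("wrist"); cv2.imwrite("pics/w10.png",im[:,:,::-1])
E
```

```text
time: 14.6
tool_pos: [0.4922, 0.2479, 0.0022]
eef_rot: [-2.56, 0.589, -0.153]
ft_force: [0.2, 0.1, -0.9]
grip_width: 0.652
time: 14.8
tool_pos: [0.4921, 0.2479, 0.0003]
eef_rot: [-2.56, 0.589, -0.153]
ft_force: [0.0, -0.2, 0.6]
grip_width: 0.65
time: 15.4
tool_pos: [0.4924, 0.248, 0.0006]
eef_rot: [-2.56, 0.589, -0.154]
ft_force: [-0.7, 0.7, 1.5]
grip_width: 0.319
28.099585911831994 [-0.7173  0.69    1.541 ] [0.4924 0.248  0.0006]
```

View pics/w10.png

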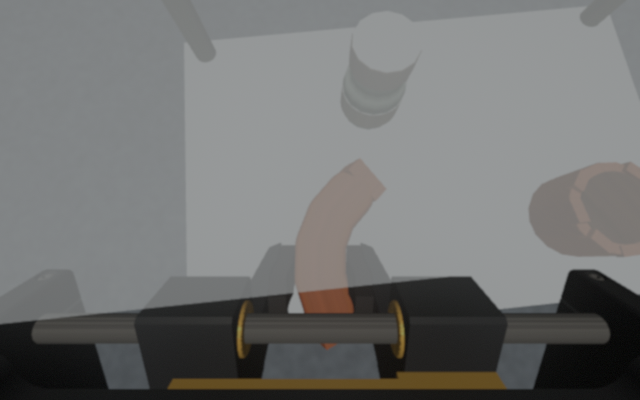

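The grip is now 28.1 mm, the full bar. I'll lift back along the approach line.

```bash
python3 -m creep '[[[0,0,0,0,0,-4,20],[0,0,0,0,0,-8,20],[0,0,0,0,0,-12,20],[0,0,0,0,0,-16,20],[0,0,0,0,0,-16,20],[0,0,0,0,0,-10,20],[0,0,0,0,0,0,20]]]'
python3 - <<'E'
from kin import *
s,T=pose(); print(s["grip_width"]*88,s["ft_force"],s["tool_pos"])
im=r.read_camera("wrist"); cv2.imwrite("pics/w11.png",im[:,:,::-1])
im=r.read_camera("scene"); a=cv2.resize(im[120:300,320:540,::-1],None,fx=3.2,fy=3.2); cv2.imwrite("pics/s11.png",a)
for dx in (0,):
 Rt=frame(174,-30); p=np.array([.528,-.168,.15]); go(p,174,-30)
E
```

```text
time: 16.15
tool_pos: [0.4789, 0.2175, 0.059]
eef_rot: [-2.56, 0.589, -0.158]
ft_force: [0.2, 0.8, -1.1]
grip_width: 0.316
27.84666583027244 [ 0.2443  0.77   -1.0765] [0.4789 0.2175 0.059 ]
t 16.25 tcp target [ 0.528 -0.168  0.15 ] now [0.4782 0.218  0.0578] q [-0.1253  0.1377  2.144   0.7087  0.8157 -0.158 ] F [ 0.4891  0.1392 -1.5866] w 27.8
turn(tool) [0.0016 0.6133 1.0586] deg 70.09508621322557 | shift mm before turn [ 213.2254  235.5416 -242.9598] | after turn [ 378.6669 -123.9572  -34.9343] world [  49.8091 -385.9878   92.2326]
```

View pics/w11.png

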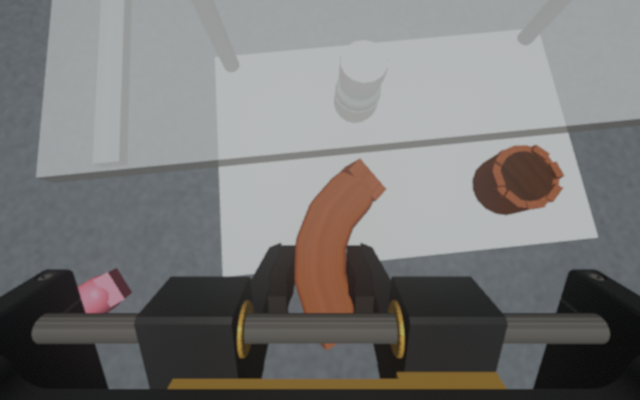

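View pics/s11.png

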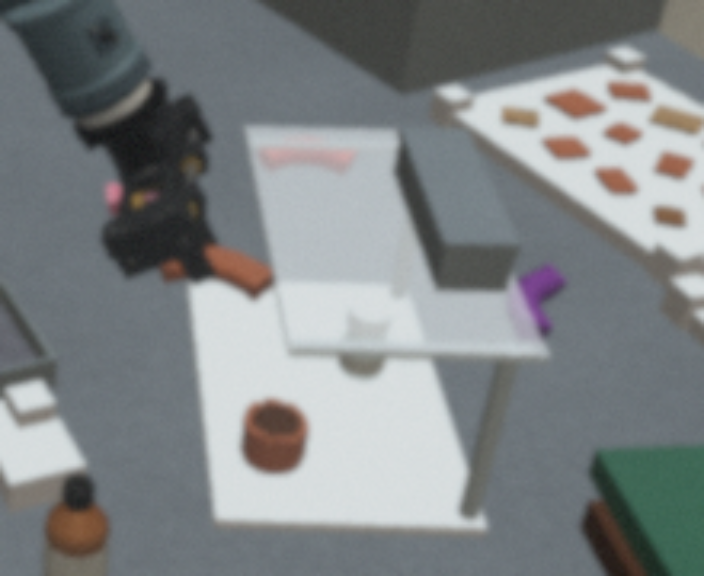

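The handle is held firmly, with the bar level and unmoved in the grip. Now out from under the shelf and up.

```bash
python3 -m creep '[[[0,0,0,0,15,-8,20],[0,0,0,0,20,-12,20],[0,0,0,0,0,-25,20],[0,0,0,0,0,-35,20],[0,0,0,0,0,-30,20],[0,0,0,0,0,-12,20],[0,0,0,0,0,0,20]]]'
python3 - <<'E'
from kin import *
s,T=pose()
im=r.read_camera("wrist"); cv2.imwrite("pics/w12.png",im[:,:,::-1])
go([.523,-.168,.15],174,-30)
h=T[2,3]+.0214
print(onz("wrist",[(371,175),(328,345),(322,247)],h,T))
P=onz("wrist",[(371,175),(328,345),(322,247)],h,T); print((P-T[:3,3])@T[:3,:3]*1e3)
E
```

```text
time: 16.95
tool_pos: [0.4394, 0.1352, 0.1469]
eef_rot: [-2.56, 0.59, -0.158]
ft_force: [-0.4, 1.4, -1.4]
grip_width: 0.317
t 17.0 tcp target [ 0.523 -0.168  0.15 ] now [0.4388 0.1357 0.1458] q [-0.3669 -0.1645  2.2087  0.5849  1.1248 -0.1797] F [ 0.5999  0.4153 -0.9292] w 27.9
turn(tool) [0.0014 0.6129 1.0586] deg 70.0866715746704 | shift mm before turn [ 208.4979  202.4684 -122.0731] | after turn [ 293.2617 -102.1315   54.1607] world [  84.2418 -303.7312    4.1612]
[[0.4808 0.155  0.1683]
 [0.4179 0.0839 0.1683]
 [0.4372 0.1304 0.1683]]
[[ 28.5741 -41.7896  -0.5864]
 [  3.1198  37.3418 -46.2666]
 [  0.1313  -6.1251 -21.1739]]
```

View pics/w12.png

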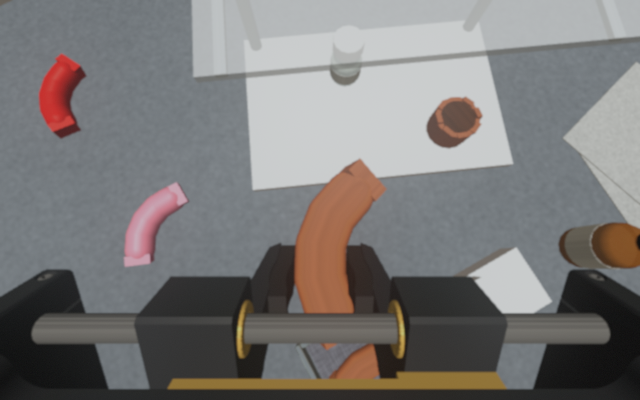

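Run:
```python
from kin import *
go([.5345,-.1575,.13],189.5,-30)
Rt=frame(189.5,-30)
for z in (.13,.001):
    q,c=ik(np.array([.5345,-.1575,z]),Rt,[-.68,.0,2.15,.6,.6,.5]); print(q,c)
```

```text
t 17.0 tcp target [ 0.5345 -0.1575  0.13  ] now [0.4388 0.1357 0.1458] q [-0.3669 -0.1645  2.2087  0.5849  1.1248 -0.1797] F [ 0.5999  0.4153 -0.9292] w 27.9
turn(tool) [0.0012 0.4777 0.8243] deg 54.586697823366784 | shift mm before turn [214.2904 199.9247 -97.5277] | after turn [305.0117 -31.9452  36.7326] world [  95.7418 -293.2312  -15.8388]
[-0.7528 -0.0121  2.1093  0.5878  0.7989  0.2876] 3.326912592218053e-22
[-0.7533  0.2862  2.1392  0.8636  0.5503 -0.0619] 8.133982292046678e-25
```

```bash
python3 -m creep '[[[0,0,0,14,13,-6,20],[0,0,0,28,26,-12,20],[0,0,0,31,29,-14,20],[0,0,0,31,29,-14,20],[0,0,0,31,29,-14,20],[0,0,0,31,29,-14,20],[0,0,0,31,29,-14,20],[0,0,0,17,16,-9,20],[0,0,0,0,0,0,20]]]'
python3 -m creep '[[[0,0.034,0.059,0,0,0,20],[0,0.068,0.118,0,0,0,20],[0,0.068,0.118,0,0,0,20],[0,0.068,0.118,0,0,0,20],[0,0.068,0.118,0,0,0,20],[0,0.068,0.118,0,0,0,20],[0,0.068,0.118,0,0,0,20],[0,0.034,0.059,0,0,0,20],[0,0,0,0,0,0,20]]]'
python3 - <<'E'
from kin import *
go([.5345,-.1575,.06],189.5,-30)
s,T=pose()
im=r.read_camera("wrist"); cv2.imwrite("pics/w13.png",im[:,:,::-1]); np.save("T13.npy",T)
im=r.read_camera("scene"); a=cv2.resize(im[170:330,100:370,::-1],None,fx=2.9,fy=2.9); cv2.imwrite("pics/s13.png",a)
E
```

```text
time: 17.9
tool_pos: [0.5349, -0.1593, 0.1271]
eef_rot: [-2.559, 0.593, -0.153]
ft_force: [0.6, 0.6, -1.9]
grip_width: 0.315
time: 18.8
tool_pos: [0.533, -0.1535, 0.1275]
eef_rot: [-2.066, 1.747, -0.458]
ft_force: [0.2, -1.2, -0.5]
grip_width: 0.316
t 18.8 tcp target [ 0.5345 -0.1575  0.06  ] now [ 0.533  -0.1535  0.1275] q [-0.748  -0.0116  2.113   0.585   0.7996  0.2923] F [ 0.1935 -1.1566 -0.4888] w 27.8
turn(tool) [ 0.0047  0.0054 -0.0003] deg 0.4096406073895767 | shift mm before turn [ 4.5235 32.7638 59.0352] | after turn [ 4.1986 33.0431 58.9034] world [  1.517   -4.0031 -67.5334]
```

View pics/w13.png

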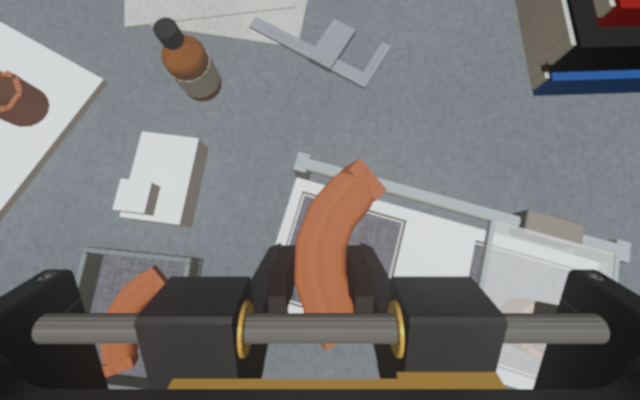

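View pics/s13.png

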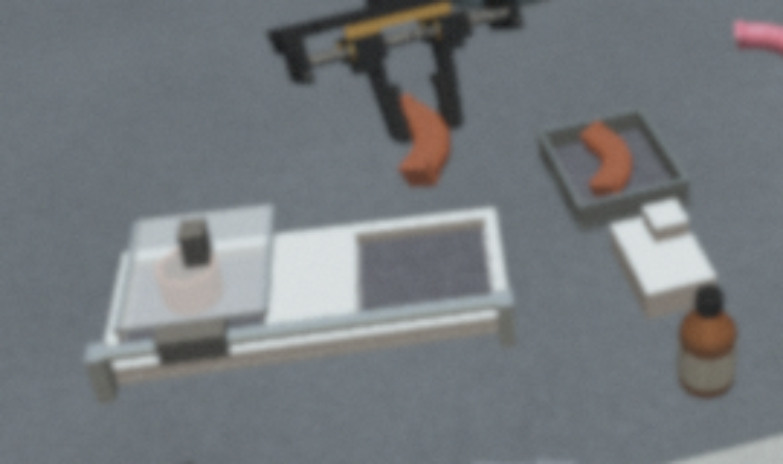

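Run:
```python
from kin import *
b=cv2.imread("pics/w13.png"); cv2.imwrite("pics/w13z.png",cv2.resize(b[140:360,260:440],None,fx=2.7,fy=2.7,interpolation=cv2.INTER_CUBIC))
b=cv2.imread("pics/w2.png"); cv2.imwrite("pics/w2z.png",cv2.resize(b[90:240,380:540],None,fx=4,fy=4,interpolation=cv2.INTER_CUBIC))
T=np.load("T13.npy"); print((T@np.array(r.calibration("wrist")["tool_from_camera"]))[:3,3])
```

```text
[ 0.521  -0.1568  0.3143]
```

View pics/w13z.png

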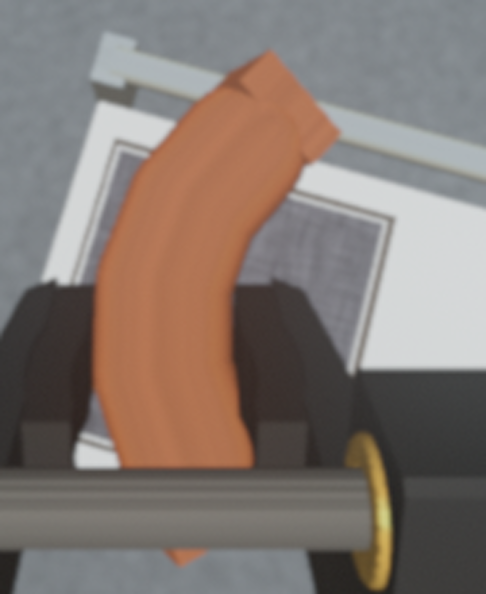

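View pics/w2z.png

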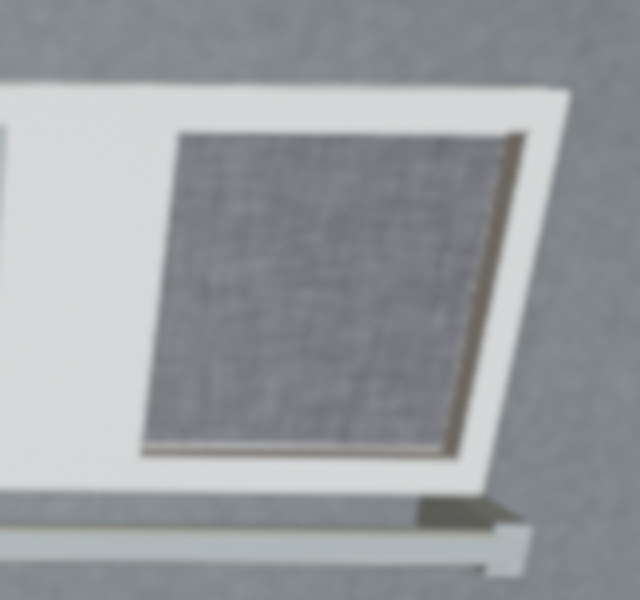

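Run:
```python
from kin import *
T2=np.load("T2.npy"); T=np.load("T13.npy")
uv=np.array([(180,132),(526,132),(458,458),(142,456)])/4+[380,90]-.4
P=onz("wrist",uv,.017,T2); print(P,P.mean(0),[np.linalg.norm(P[i]-P[i-1]) for i in range(4)])
uv=np.array([(117,141),(396,217)])/2.7+[260,140]-.3
P=onz("wrist",uv,.017,T); print("back L,R corners",P,np.linalg.norm(P[0]-P[1])); d=P[1]-P[0]; d/=np.linalg.norm(d); inw=np.array([-(-d[1]),-d[0],0])
# inward = -tray x
xdir=np.array([-d[1],d[0],0]); xdir=xdir if xdir[0]>0 else -xdir
print("yaw trayx",np.degrees(np.arctan2(xdir[1],xdir[0])),"centre",P.mean(0)-xdir*.055)
h=T[2,3]+.0214
uv=np.array([(304,107),(180,560),(170,330)])/2.7+[260,140]-.3
Q=onz("wrist",uv,h,T); print(Q); c=Q[0]-Q[1]; print(np.degrees(np.arctan2(c[1],c[0])),np.linalg.norm(c))
```

```text
[[ 0.4692 -0.2203  0.017 ]
 [ 0.4806 -0.1126  0.017 ]
 [ 0.5884 -0.1248  0.017 ]
 [ 0.5763 -0.2325  0.017 ]] [ 0.5286 -0.1725  0.017 ] [np.float64(0.10787349538454685), np.float64(0.1083443878624173), np.float64(0.10844666822607178), np.float64(0.1083787086288076)]
back L,R corners [[ 0.5852 -0.1263  0.017 ]
 [ 0.5738 -0.2341  0.017 ]] 0.10839994922439289
yaw trayx -6.0526696968472775 centre [ 0.5248 -0.1744  0.017 ]
[[ 0.5706 -0.1778  0.1489]
 [ 0.4776 -0.1664  0.1489]
 [ 0.5199 -0.1573  0.1489]]
-7.039061157781963 0.09370971054170105
```

Run:
```python
from kin import *
go([.535,-.160,.012],189.5,-30)
```

```text
t 18.9 tcp target [ 0.535 -0.16   0.012] now [ 0.5338 -0.1553  0.1284] q [-0.75   -0.0101  2.1098  0.5853  0.801   0.2893] F [ 0.5474 -0.2966 -1.8024] w 28.1
turn(tool) [0.0038 0.0046 0.0014] deg 0.35353576517134955 | shift mm before turn [  5.2476  57.4524 101.1817] | after turn [  4.8606  57.8315 100.9849] world [   1.2055   -4.7265 -116.3712]
```

```bash
python3 -m creep '[[[0,0,0,5,8,14,20],[0,0,0,0,12,21,20],[0,0,0,0,13,23,20],[0,0,0,0,12,21,20],[0,0,0,0,8,14,20],[0,0,0,0,4.5,8,20],[0,0,0,0,0,0,20]]]'
python3 - <<'E'
from kin import *
go([.535,-.160,.001],189.5,-30)
s,T=pose()
im=r.read_camera("wrist"); b=np.ascontiguousarray(im[:,:,::-1]); cv2.imwrite("pics/w14.png",b)
im=r.read_camera("scene"); a=cv2.resize(im[190:310,180:330,::-1],None,fx=5,fy=5); cv2.imwrite("pics/s14.png",a)
E
```

```text
time: 19.6
tool_pos: [0.5346, -0.161, 0.0115]
eef_rot: [-2.064, 1.749, -0.459]
ft_force: [0.6, 0.2, -0.9]
grip_width: 0.315
t 19.6 tcp target [ 0.535 -0.16   0.001] now [ 0.5346 -0.161   0.0115] q [-0.7583  0.2607  2.1331  0.8173  0.5779 -0.0127] F [ 0.5916  0.2284 -0.8977] w 27.7
turn(tool) [ 0.0045  0.0041 -0.0018] deg 0.3667799241815538 | shift mm before turn [-0.8413  4.7862  9.4064] | after turn [-0.8889  4.8272  9.381 ] world [  0.3563   0.9608 -10.5378]
```

View pics/w14.png

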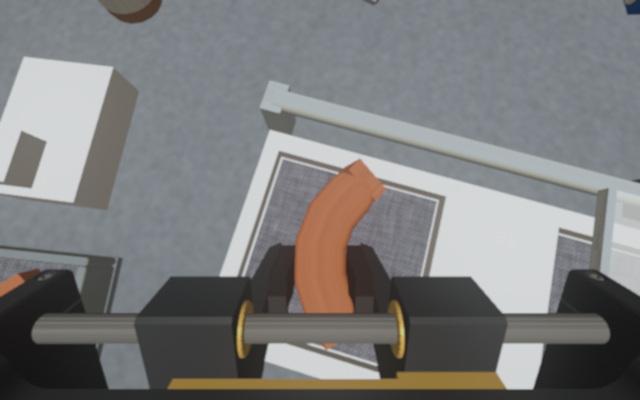

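View pics/s14.png

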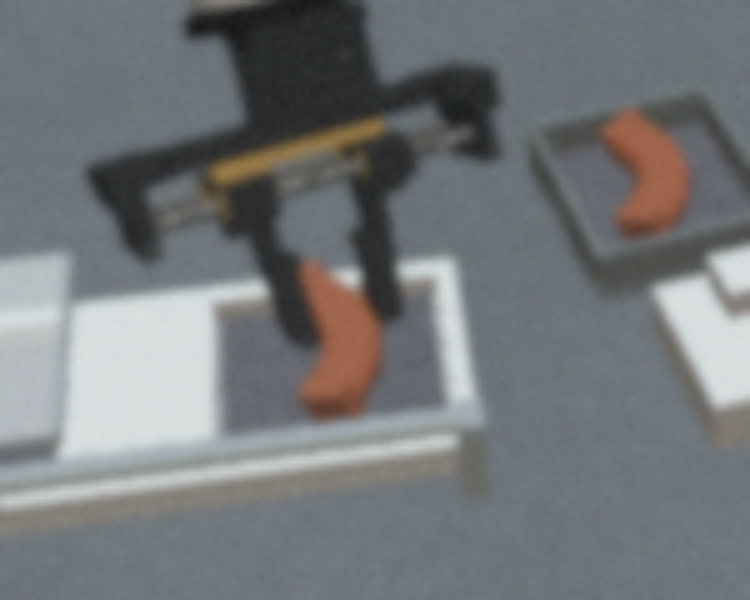

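Run:
```python
from kin import *
s,T=pose(); h=T[2,3]+.0214
# extreme pixels of the bar: back corners (360,161),(384,189); left side (296,255); front (328,347),(354,310)
P=onz("wrist",[(360,161),(384,189),(371,175),(296,250),(330,347),(345,250)],h,T)
x=np.array([.9944,-.1055]);y=np.array([.1055,.9944]); c=np.array([.5268,-.1733])
for p in P: print(p,"tray xy rel well mm",(p[:2]-c)@x*1e3,(p[:2]-c)@y*1e3)
W=onz("wrist",[(281,153),(444,198)],.017,T); print(W,[((w[:2]-c)@x*1e3,(w[:2]-c)@y*1e3) for w in W])
```

```text
[ 0.583  -0.1777  0.0348] tray xy rel well mm 56.39494932126386 1.524956035517124
[ 0.5686 -0.1936  0.0348] tray xy rel well mm 43.75362814689675 -15.777539297992307
[ 0.5757 -0.1852  0.0348] tray xy rel well mm 49.859279291435726 -6.6530851530206165
[ 0.5265 -0.1501  0.0348] tray xy rel well mm -2.781047793072038 23.021174925861
[ 0.4806 -0.1764  0.0348] tray xy rel well mm -45.61884039767946 -7.943011774638756
[ 0.5309 -0.1767  0.0348] tray xy rel well mm 4.420252666789888 -2.9482656352487187
[[ 0.5865 -0.1277  0.017 ]
 [ 0.5739 -0.2347  0.017 ]] [(np.float64(54.551777716226724), np.float64(51.62298995311144)), (np.float64(53.33663961987514), np.float64(-56.0752495566752))]
```

Run:
```python
from kin import *
go([.5303,-.1636,.0025],189.5,-30)
```

```text
t 19.7 tcp target [ 0.5303 -0.1636  0.0025] now [ 0.5357 -0.1619  0.0134] q [-0.7582  0.2576  2.1322  0.8164  0.5783 -0.0113] F [ 0.1515 -0.2692 -0.2453] w 28.1
turn(tool) [ 0.0026  0.0018 -0.0007] deg 0.18656172351732284 | shift mm before turn [ 0.8508 10.2464  6.6538] | after turn [ 0.8314 10.2643  6.6287] world [ -5.3611  -1.7401 -10.8727]
```

```bash
python3 -m creep '[[[0,0,0,1.3,3.5,0,20],[0,0,0,0,3,3,20],[0,0,0,0,2,2,20],[0,0,0,0,1,1,20],[0,0,0,0,0,0,20]]]'
python3 -c "
from kin import *
print(np.mean([fk(r.observe()['joint_pos'],L)[0]],0),r.observe()['ft_force'])"
python3 -m creep '[[[0,0,0,0,0.5,0.9,20],[0,0,0,0,0,0,20]]]'
```

```text
time: 20.2
tool_pos: [0.5302, -0.1636, 0.003]
eef_rot: [-2.064, 1.749, -0.463]
ft_force: [0.3, -0.2, -1.4]
grip_width: 0.321
[ 0.5299 -0.163   0.0036] [ 0.3133 -0.171  -1.3668]
time: 20.4
tool_pos: [0.5304, -0.1637, 0.0021]
eef_rot: [-2.064, 1.748, -0.464]
ft_force: [-0.2, 0.0, -1.3]
grip_width: 0.323
```

```bash
python3 -m creep '[[[0,0,0,0,0.5,0.9,20],[0,0,0,0,0,0,20]]]'
python3 - <<'E'
from kin import *
im=r.read_camera("wrist"); b=np.ascontiguousarray(im[:,:,::-1]); cv2.imwrite("pics/w15.png",b)
E
```

```text
time: 20.6
tool_pos: [0.5304, -0.1637, 0.001]
eef_rot: [-2.064, 1.749, -0.464]
ft_force: [0.2, 0.2, -2.1]
grip_width: 0.317
```

View pics/w15.png

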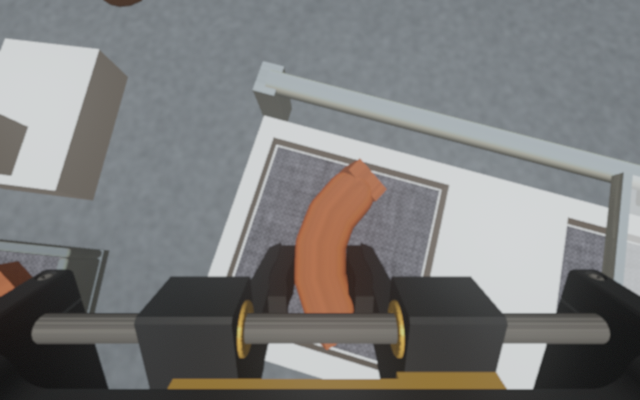

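Run:
```python
from kin import *
s,T=pose()
b=cv2.imread("pics/w15.png"); cv2.imwrite("pics/w15z.png",cv2.resize(b[130:400,200:460],None,fx=2.2,fy=2.2,interpolation=cv2.INTER_CUBIC))
x=np.array([.9944,-.1055]);y=np.array([.1055,.9944]); c=np.array([.5268,-.1733])
f=lambda uv,z:[(np.round((p[:2]-c)@x*1e3,1),np.round((p[:2]-c)@y*1e3,1)) for p in onz("wrist",uv,z,T)]
print("back wall",f([(275,140),(446,185)],.017)); print("front wall",f([(325,344),(375,361)],.017))
for z in (.022,.030,.036): print(z,f([(360,161),(384,189),(371,175),(296,250),(330,347)],z))
```

```text
back wall [(np.float64(52.6), np.float64(52.4)), (np.float64(52.4), np.float64(-53.7))]
front wall [(np.float64(-51.3), np.float64(-7.8)), (np.float64(-52.3), np.float64(-35.6))]
0.022 [(np.float64(51.5), np.float64(-0.8)), (np.float64(38.8), np.float64(-18.2)), (np.float64(45.0), np.float64(-9.0)), (np.float64(-7.8), np.float64(20.7)), (np.float64(-50.8), np.float64(-10.3))]
0.03 [(np.float64(48.6), np.float64(-0.5)), (np.float64(36.5), np.float64(-17.0)), (np.float64(42.3), np.float64(-8.3)), (np.float64(-7.9), np.float64(20.0)), (np.float64(-48.8), np.float64(-9.5))]
0.036 [(np.float64(46.4), np.float64(-0.3)), (np.float64(34.7), np.float64(-16.2)), (np.float64(40.4), np.float64(-7.8)), (np.float64(-8.0), np.float64(19.5)), (np.float64(-47.3), np.float64(-8.9))]
```

View pics/w15z.png

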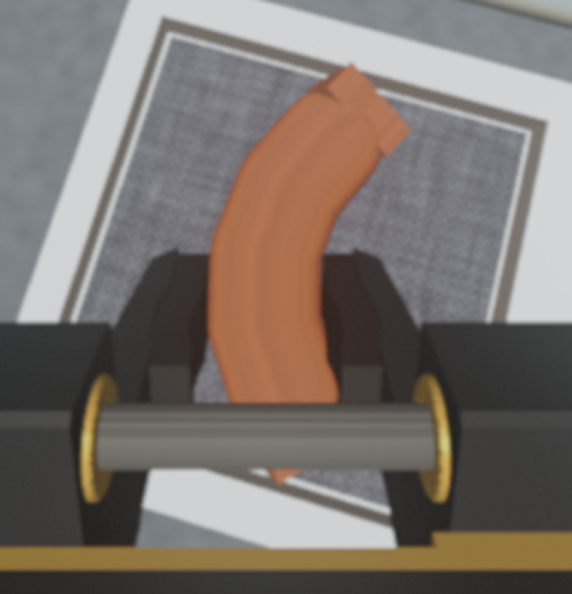

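The bar is centred: tray-x extents about -49 to +49 mm against walls at about ±53, and y about -18 to +20. The felt is about half a millimetre below it. I'll lower the last bit, release, and lift straight up.

```bash
python3 -m creep '[[[0,0,0,0,0.3,0.5,20],[0,0,0,0,0,0,20],[0,0,0,0,0,0,33],[0,0,0,0,0,0,36],[0,0,0,0,0,0,40],[0,0,0,0,0,0,44],[0,0,0,0,0,0,45],[0,0,0,0,0,0,45]]]'
python3 -m creep '[[[0,0,0,0,-2,-3.5,45],[0,0,0,0,-5,-8.7,45],[0,0,0,0,-8,-14,45],[0,0,0,0,-12,-21,45],[0,0,0,0,-15,-26,45],[0,0,0,0,-10,-17,45],[0,0,0,0,0,0,45]]]'
python3 - <<'E'
from kin import *
s,T=pose(); np.save("T16.npy",T)
im=r.read_camera("wrist"); b=np.ascontiguousarray(im[:,:,::-1]); cv2.imwrite("pics/w16.png",b)
im=r.read_camera("scene"); a=cv2.resize(im[180:320,100:370,::-1],None,fx=2.9,fy=2.9); cv2.imwrite("pics/s16.png",a)
k=np.array([.518,-.260,0])-.083*np.array([.106,.9945,0])
go([k[0],k[1],.2],174,0)
E
```

```text
time: 21.45
tool_pos: [0.5304, -0.1637, 0.0006]
eef_rot: [-2.064, 1.748, -0.464]
ft_force: [-0.8, -0.7, -0.0]
grip_width: 0.454
time: 22.15
tool_pos: [0.5323, -0.1654, 0.1081]
eef_rot: [-2.065, 1.747, -0.472]
ft_force: [0.8, -1.1, -0.5]
grip_width: 0.447
t 22.25 tcp target [ 0.5092 -0.3425  0.2   ] now [ 0.5306 -0.1639  0.1048] q [-0.7703  0.0375  2.1224  0.6243  0.7574  0.2217] F [-0.4055 -0.5107  0.2271] w 39.7
turn(tool) [-0.5178  0.0716  0.2643] deg 33.56200474143717 | shift mm before turn [ 172.5298   -3.5681 -107.9658] | after turn [179.8945   2.6472 -95.2197] world [ -21.4368 -178.6324   95.2197]
```

View pics/w16.png

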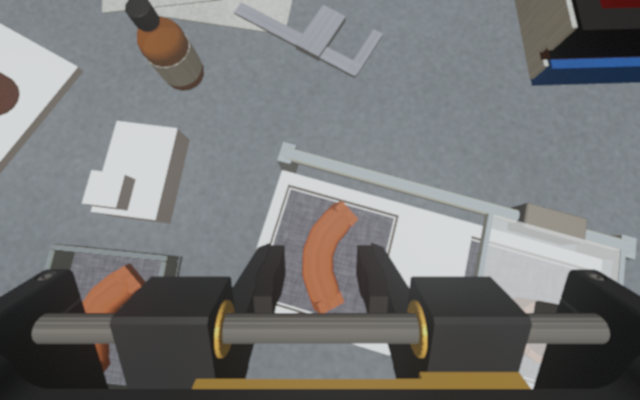

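View pics/s16.png

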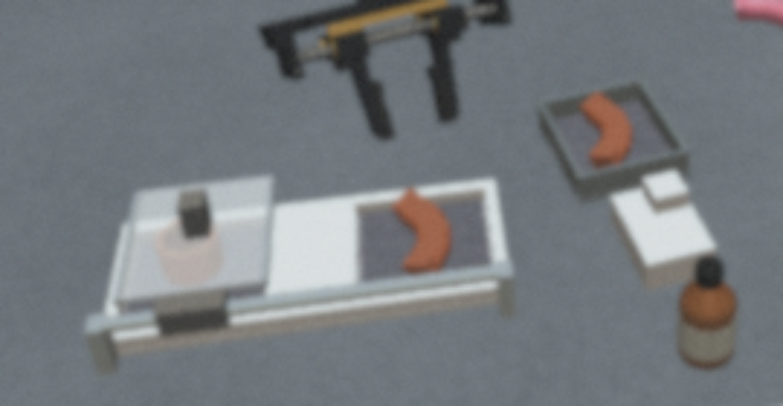

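The handle lies flat in the left well (wrist ends (343,210) and (322,308)). Next, the cover.

```bash
python3 -m creep '[[[0,0,0,15,0,-20,50],[0,0,0,35,0,-30,55],[0,0,0,38,-1,-25,55],[0,0,0,40,-1,-20,55],[0,0,0,30,-1,-10,55],[0,0,0,14,0,-3,55],[0,0,0,0,0,0,55]]]'
python3 -m creep '[[[-0.129,0.018,0.066,0,0,0,55],[-0.13,0.018,0.066,0,0,0,55],[-0.13,0.018,0.066,0,0,0,55],[-0.129,0.018,0.066,0,0,0,55],[0,0,0,0,0,0,55]]]'
python3 - <<'E'
from kin import *
s,T=pose(); np.save("T17.npy",T)
im=r.read_camera("wrist"); b=np.ascontiguousarray(im[:,:,::-1]); cv2.imwrite("pics/w17.png",b)
k=np.array([.518,-.260,0])-.083*np.array([.106,.9945,0])
go([k[0],k[1],.06],174,0)
print(proj("wrist",[[k[0],k[1],.09]],T))
E
```

```text
time: 22.95
tool_pos: [0.5082, -0.343, 0.198]
eef_rot: [-2.062, 1.751, -0.461]
ft_force: [-0.3, 0.7, -0.4]
grip_width: 0.554
time: 23.45
tool_pos: [0.5105, -0.3387, 0.1972]
eef_rot: [-2.109, 2.326, 0.005]
ft_force: [0.1, -0.4, -0.2]
grip_width: 0.551
t 23.5 tcp target [ 0.5092 -0.3425  0.06  ] now [ 0.5097 -0.339   0.197 ] q [-0.7828  0.2795  1.5279  0.0043  1.3361  0.8834] F [-0.023   0.2909 -0.1031] w 48.3
turn(tool) [-0.0012  0.0044  0.0083] deg 0.5414213732245428 | shift mm before turn [  4.2194   0.2984 137.0006] | after turn [  3.6162   0.1058 137.0182] world [  -0.4832   -3.5854 -137.0182]
[[324.407  191.9754]]
```

View pics/w17.png

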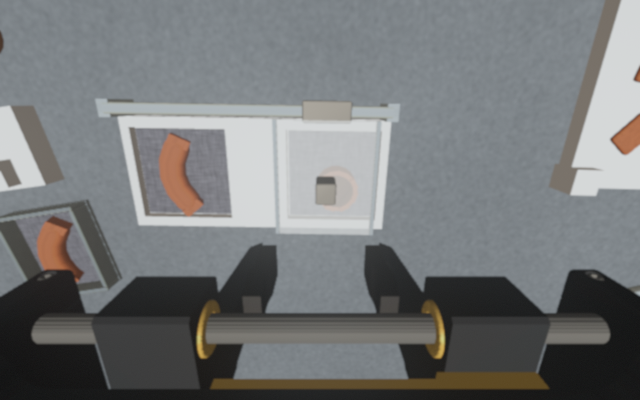

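```bash
python3 -m creep '[[[0,0,0.008,4,0,30,55],[0,0,0,0,0,40,55],[0,0,0,0,0,35,55],[0,0,0,0,0,20,55],[0,0,0,0,0,12,55],[0,0,0,0,0,0,45],[0,0,0,-5,0,0,45],[0,0,0,-8,0,0,45],[0,0,0,-12,0,0,45],[0,0,0,-15,0,0,45]]]' 20
python3 -m creep '[[[0,0,0,-18,0,0,45],[0,0,0,-20,0,0,45],[0,0,0,-20,0,0,45],[0,0,0,-20,0,0,45],[0,0,0,-18,0,0,45],[0,0,0,-14,0,0,45],[0,0,0,-10,0,0,45],[0,0,0,-6,0,0,45],[0,0,0,0,0,0,45]]]'
python3 - <<'E'
from kin import *
s,T=pose()
im=r.read_camera("scene"); a=cv2.resize(im[180:320,100:370,::-1],None,fx=2.9,fy=2.9); cv2.imwrite("pics/s18.png",a)
k=np.array([.518,-.260,0])+.09*np.array([.106,.9945,0])
go([k[0],k[1],.06],174,0)
E
```

```text
time: 24.5
tool_pos: [0.5138, -0.3062, 0.0638]
eef_rot: [-2.093, 2.339, -0.006]
ft_force: [0.9, -1.3, 1.3]
grip_width: 0.449
time: 25.4
tool_pos: [0.5265, -0.1798, 0.0623]
eef_rot: [-2.094, 2.339, 0.001]
ft_force: [0.2, -0.1, 0.0]
grip_width: 0.453
t 25.45 tcp target [ 0.5275 -0.1705  0.06  ] now [ 0.5265 -0.1803  0.0622] q [-0.5447  0.3287  1.7675  0.0026  1.0451  1.1353] F [-0.2266 -0.0203  0.4832] w 39.6
turn(tool) [-0.0012  0.0019 -0.0058] deg 0.3549141374083026 | shift mm before turn [-9.9031  0.0621  2.2649] | after turn [-9.9077  0.0023  2.2458] world [ 1.0333  9.8536 -2.2458]
```

View pics/s18.png

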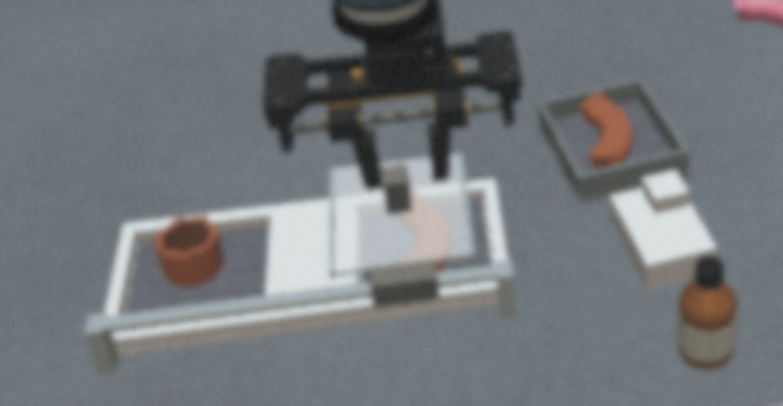

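```bash
python3 -m creep '[[[0,0,0,-6,0,0,45],[0,0,0,-5,0,0,45],[0,0,0,-3,0,0,45],[0,0,0,0,0,0,45]]]'
python3 -m creep '[[[0,0,0,-2,0,0,45],[0,0,0,0,0,0,45]]]'
python3 -m creep '[[[0,0,0,-2,0,0,45],[0,0,0,0,0,0,45]]]'
```

```text
time: 25.85
tool_pos: [0.5283, -0.1666, 0.0625]
eef_rot: [-2.094, 2.339, -0.001]
ft_force: [0.7, 0.5, -0.3]
grip_width: 0.449
time: 26.05
tool_pos: [0.5286, -0.1648, 0.0626]
eef_rot: [-2.093, 2.339, -0.001]
ft_force: [-0.9, 0.4, 0.2]
grip_width: 0.446
time: 26.25
tool_pos: [0.5289, -0.1631, 0.0626]
eef_rot: [-2.094, 2.339, -0.002]
ft_force: [-0.8, -1.2, -0.1]
grip_width: 0.448
```

```bash
for i in 1 2 3; do python3 -m creep '[[[0,0,0,-1.5,0,0,45],[0,0,0,0,0,0,45]]]' | sed -n '1,2p;4p'; done
```

```text
time: 26.45
tool_pos: [0.5288, -0.163, 0.0626]
ft_force: [-1.1, -7.2, -2.9]
time: 26.65
tool_pos: [0.5289, -0.1629, 0.0626]
ft_force: [-4.1, -13.3, -4.5]
time: 26.85
tool_pos: [0.5289, -0.1628, 0.0626]
ft_force: [-3.2, -18.4, -5.6]
```

The cover is against its stop: force climbs to 18 N with no motion. I'll back off to mid-gap, lift, and check.

```bash
python3 -m creep '[[[0,0,0,3,0,0,45],[0,0,0,5,0,0,45],[0,0,0,5,0,0,50],[0,0,0,0,0,0,55],[0,0,0,0,0,-15,55],[0,0,0,0,0,-35,55],[0,0,0,0,0,-45,55],[0,0,0,0,0,-45,55],[0,0,0,0,0,-40,55],[0,0,0,0,0,0,55]]]'
python3 - <<'E'
from kin import *
s,T=pose(); print(s["time"],s["tool_pos"],s["ft_force"])
im=r.read_camera("wrist"); cv2.imwrite("pics/w20.png",im[:,:,::-1])
im=r.read_camera("scene"); cv2.imwrite("pics/s20.png",im[:,:,::-1])
b=im[190:310,120:340,::-1]; cv2.imwrite("pics/s20z.png",cv2.resize(b,None,fx=3.5,fy=3.5,interpolation=cv2.INTER_CUBIC))
k=np.array([.518,-.260,0])+.09*np.array([.106,.9945,0])
print(proj("wrist",[[k[0],k[1],.09]],T))
E
```

```text
time: 27.85
tool_pos: [0.5309, -0.1729, 0.251]
eef_rot: [-2.091, 2.335, -0.021]
ft_force: [0.4, -0.2, 0.2]
grip_width: 0.55
27.85 [ 0.5309 -0.1729  0.251 ] [ 0.364  -0.1622  0.1709]
[[317.7131 182.7113]]
```

View pics/w20.png

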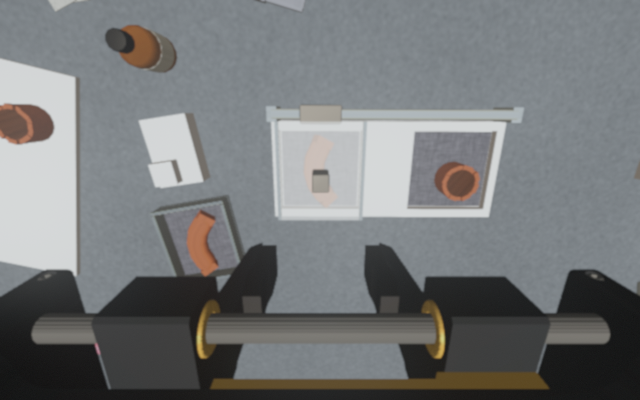

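View pics/s20.png

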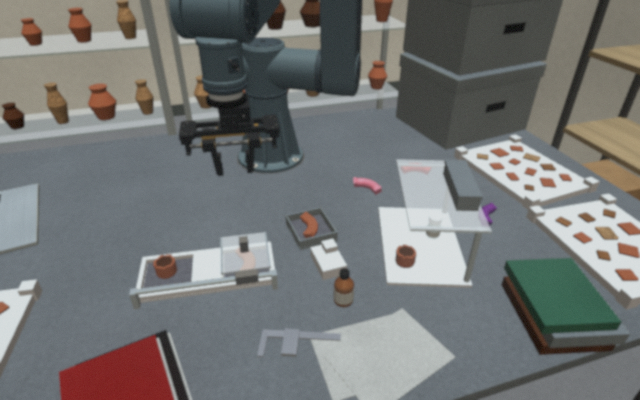

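View pics/s20z.png

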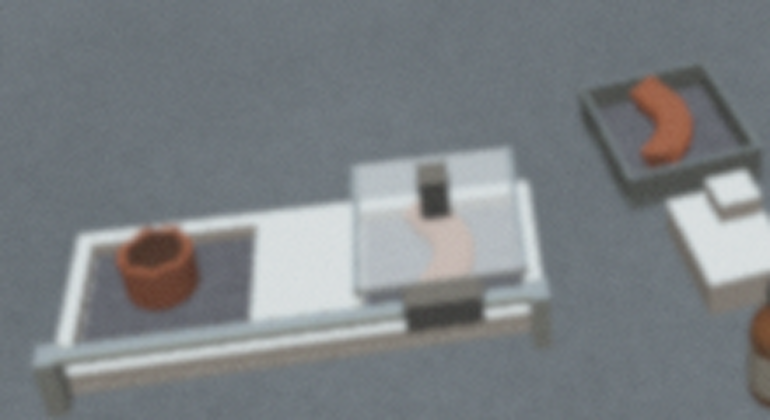

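The pictures show the handle flat under the cover in the left well. The knob is at (320,180), close to the predicted stop position (318,183). Base, bottle, block, jar and box are at their starting pixels, and the robot is clear. Handing in.

```bash
python3 -c "
from plant import r
print(r.job_done())"
```

```text
the job is handed in; nothing more can be done
None
```

The job is done and handed in at about 28 s: the missing fragment was the handle, and it now lies in the left well under the cover. The tray's right well already held a pot base and the packed box held the other handle. I slid the cover right, took the terracotta handle from under the shelf with the tool leaning 30°, and set it flat in the left well. I then pushed the cover left until it stopped (18 N, no more motion).

**Last checks**
- **Handle:** by my ray casts just before release it reached about ±49 mm along the well, with the walls at about ±53 mm. After release it lay clear of all four walls in the pictures.
- **Cover:** the knob is within 3 px of where it should be at the left stop.
- **Everything else:** the base, bottle, block, jar and packed handle look unmoved, and the raised gripper touches nothing.

**What went wrong or disagreed**
- **First grip:** it closed on the top of the bar (about 15 mm wide instead of 28 mm), because the fingertips sit about 17 mm behind the reported tool point (TCP). I reopened, went about 15 mm lower and gripped it properly at 28.1 mm.
- **Joint 6:** my first leaning pose brought it to -3.118, almost at its limit of -3.12, so I picked with the gripper turned half a turn instead.

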